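# Lift a bare router board onto the sloped test stand with a flat lifter

### The arm

A 6-joint arm with a two-finger parallel gripper is mounted at the origin on the work surface. World frame = base frame: x ahead of the robot, y to its left, z up, the work surface at z = 0. Lengths are in m, angles in degrees, forces in N, time in s.
With the tool pointing down it reaches from about 0.4 to 0.825 m from the base axis. Payload 7 kg.
Tool frame: the origin (TCP) lies midway between the tips of the shut fingers; the grasp point (between the pads) lies ctrl.grasp_offset behind it (ctrl.grasp_offset is the distance from the TCP to the grasp point, in m); z points along the fingers, y is the line along which they close (so a half turn about z gives the same grasp; the last joint's range is limited). The gripper opens to 88 mm and grips with 3 to 60 N. Pads are 19 mm wide; open, the fingers measure 130 mm over their backs; the gripper's body (78 mm by 193 mm) begins 47 mm behind the grasp point.
Start: joints at [91.507, 20.546, 0.682, 0, -70.136, -16.507], TCP at [0.175, 0.652, 0.227] pointing down, gripper open.
Joint ranges: [-176.03, 176.03], [-82.01, 121.73], [-58.28, 71.71], [-173.87, 95.51], [-174.79, -0.11], [-173.66, 173.66]. Speed limits (degrees/s): [136.94, 136.94, 172.46, 180, 180, 180].

### API

Orientations are given as [roll, pitch, yaw] about the fixed x, y, z axes, in that order (R = Rz(yaw) Ry(pitch) Rx(roll)).
In Python, from plant import ctrl gives the robot as it stands. The module is installed in compiled form; this text tells all that it offers.
- The arm moves only by the tool send_rows, never from a script. Its argument "increments" is a list that holds one entry, the list of rows, each a list of 4 numbers: the shift along the world's x, y, z normalised to -1 to 1, where 1 is 0.2 m, then the turn about the world's z normalised to -1 to 1, where 1 is 1.5 rad. In form: [[[x, y, z, roll], ...]]. A call has 1 to 12 rows; each row is the pose to reach, as a shift and turn from the pose commanded when the call began; what a row does not reach only later rows make up. A row lasts 1/8 s, in which the tool goes at most 62.5 mm and 10.7 degrees, less where a joint would pass 70% of its speed; a pose out of reach is approached as far as the arm can. A call with a number of a shift or a turn outside -1 to 1 is refused whole. A call with a gripper value outside its range is refused whole. "jaw" is the opening, from 0 (shut) to 1 (fully open), set as the call begins (left out, the last holds). The fingers move at their own pace and stop on an object; the grip force is fixed at half the most. Time passes only in rows, so rows that repeat a pose let the fingers close. It gives the time, the measured TCP pose, the force, the opening and the grip force at its end, in the units of the state.
- ctrl.get_obs(): the state, without advancing time (a new reading comes with each control period).
- ctrl.snapshot(name): name is "scene" or "top" or "wrist"; returns the picture (480x640x3 uint8, red, green, blue); there is no depth.
- ctrl.calibration(name): a dict with "mtx" (3x3 intrinsics, pixels), "eye" and "attitude" of the camera in the world. Camera axes: x right, y up, looking along -z (the intrinsics and any distortion apply to the point x, -y, -z); pixel columns grow to the right and rows downward; lengths in m; the calibration is good to about 2 mm. A picture is of the moment at which its call begins: read the wrist's pose just before it. calibration takes no time and is no camera call; for the wrist camera it gives the pose at the moment of the call.
- ctrl.close_job(): hands the job in; it is judged then, once.
Trained networks look in the newest picture that a camera, given by its name, has taken for a name from the list of things; names that differ only in an ending like _2 or _b are one class to them, and where a whole thing is asked for, a point or a joint stands for the part that bears it (a point fixed in the world has none). Each returns a list of dicts, best first, with "conf" (0 to 1); they miss things now and then, are a little off and sometimes report something else, mostly with a low value. They report only what shows in the picture. A call takes as long as a camera call. They do not tell look-alikes from the thing itself.
- ctrl.trace(thing, camera): "mask" (480x640 bool, what is visible of it) and "bbox" ([left, top, right, bottom] in pixels, round what is visible of it).
- ctrl.spot_point(thing, camera): "pixel" ([row, column] in pixels: a listed point, or the origin of a listed thing).
The state is a dict: "clock": time; "joint_pos": joint angles; "qvel": joint speeds; "tau": joint torques, N m; "tool_pos": TCP position; "orientation": TCP orientation; "force": force on the tool from outside, world axes, zero at the start; "moment": the same for the moment, N m; "opening": finger opening in m; "gripper_force": force on a finger pad.
Only numpy, scipy, OpenCV 4.12 (cv2) and the standard library are available. Lean on these libraries where they do the work, as an engineer would, in place of code of your own. Each camera call takes 0.05 s, during which the arm holds its last target. There are 200 camera calls.

### The job

Move the large bare router board to the sloped test stand without the gripper touching it: take the flat lifter from its tray, slide the blade under the board between its feet, lift it gently, and lay it flat and squarely centred on the sloping plate with its port jacks uppermost and its lower feet down against the two lips. Draw the blade out and lay the lifter back flat in its tray, wholly inside the walls. Treat the board gently - no knocks, drops or hard pushes - and leave everything else where it is.

Things in the scene. Friction and masses are not known exactly. Their poses are not given: they have to be found in the camera images.
- board: bare green router board, 100 (x) x 140 (y) x 3 mm, about 150 g, on four brass feet 14 mm tall, 10 mm across, at x +-42, y +-62 mm. Origin: board centre at the level of the feet's undersides; its underside is at z = 14 mm, its tallest part ends at z = 31 mm. x points to the edge with the row of port jacks, z up.
- board_jacks (a point): point on the board's top in the row of four steel port jacks, 39 mm from the board's centre along its x, 31 mm above the feet's undersides.
- lifter: flat lifter (spatula), about 200 g: aluminium blade 3 mm thick with a raised bar handle. Origin: on the blade's underside straight below the handle's middle; x points along the blade to its tip, z up. Blade x -35 to 140, y +-40 mm. An upright stop plate (44 mm wide, 17 mm high) has its front face at x = 40 mm; the 100 mm ahead of it is free for the board.
- lifter_grip (a point): middle of the lifter's black handle, 45 mm above the blade's underside: a bar along the lifter's x, 92 mm long (x -48 to 44), 24 mm wide, 22 mm tall; a 12 mm wide web below it joins it to the blade.
- lifter_tip (a point): middle of the blade's front edge, 140 mm ahead of the lifter's origin.
- tray: fixed shallow grey tool tray, 236 (x) x 134 (y) mm outside, walls 4 mm thick and 14 mm tall, floor 4 mm above the table. Origin: centre of its underside. The lifter starts in it, tip towards the tray's +x; it is in the middle when its origin is at x = -52 mm, y = 0 of the tray.
- stand_plate: sloping aluminium plate of the fixed test stand, 160 mm wide (y), x from -56 to 62 mm, 25 degrees from level, rising away from the robot. Origin: on its upper face, 140 mm above the table, where the seated board's origin comes (board at x = -1 mm). x points up the slope, z square out of the plate. Nothing stands in front of its lower end.
- stand_lips (a point): point midway between the two steel lips at the plate's lower end, at plate x = -48 mm (their upslope faces), on the plate's face. Lips: 10 mm tall, 6 mm thick, 30 mm wide, middles at y = +-63 mm, 96 mm of open space between them; the board's two lower feet rest against them.
- switchbox: closed dark steel network switch, 80 x 120 x 26 mm, bystander; origin under its centre.
- card: small green circuit card, 50 x 70 mm on 7 mm feet, 22 mm tall, bystander; origin under its centre.
- adapter: white power adapter, 87 x 42 x 30 mm, bystander; origin under its centre.
- screwdriver: screwdriver, 160 mm long, lying, bystander; handle to its -x.
- mug: white mug, 80 mm wide, 92 mm tall, handle at its +y, bystander; origin under its centre.
- jar: white closed jar, 54 mm wide, 85 mm tall, bystander; origin under its centre.
Not all that is in view belongs to the job. Leave any orange look-alike of the lifter alone. Leave any purple look-alike of the board alone.

How it is judged:
By the outcome, as a careful person would: the job done as asked, in the order asked, and still so for the second after the job is handed in, with the robot touching nothing.
It also fails if it takes over 72 s, if anything falls off the work surface, if the arm or the gripper's body presses on something with over 40 N, if the wrist force passes 120 N, or if a joint passes its speed limit or range.

## Working session

There is one attempt and no reset: what is moved stays moved. The work goes in short steps, Python scripts to look and compute and a tool call to move; the robot and the scene stay as the last step left them, time stands still between calls to the robot, and variables do not carry over. Pictures are saved under pics/ and viewed, at most 10 in all, crops included, and the job is handed in when it is done.

Besides the shell and the picture viewer there is one more tool, called after "Call:" in YAML: its name, and indented under it one key for each argument. send_rows: Moves the arm, as the interface text tells. Its arguments: {"type":"object","properties":{"increments":{"type":"array"},"jaw":{"type":"number"}},"required":["increments"]}

```bash
mkdir -p pics
cat > h.py <<'E'
import numpy as np, cv2
from plant import ctrl
def ray(cam,px,c=None):
    c=c or ctrl.calibration(cam); K=np.array(c["mtx"]);R=np.array(c["attitude"])
    d=np.linalg.solve(K,[px[1],px[0],1.0]); d=R@np.array([d[0],-d[1],-d[2]]); return np.array(c["eye"]),d/np.linalg.norm(d)
def atz(cam,px,z,c=None):
    e,d=ray(cam,px,c); return e+d*(z-e[2])/d[2]
def tri(rays):
    A=sum(np.eye(3)-np.outer(d,d) for e,d in rays); b=sum((np.eye(3)-np.outer(d,d))@e for e,d in rays)
    p=np.linalg.solve(A,b); r=max(np.linalg.norm(np.cross(p-e,d)) for e,d in rays); return p,r
def proj(cam,p,c=None):
    c=c or ctrl.calibration(cam); q=np.array(c["attitude"]).T@(np.array(p)-c["eye"]); u=np.array(c["mtx"])@np.array([q[0],-q[1],-q[2]]); return (u/u[2])[1::-1]
E
python3 - <<'E'
from h import *
o=ctrl.get_obs(); print({k:np.round(v,3).tolist() for k,v in o.items()}); print(ctrl.grasp_offset)
for n in("scene","top"):
    im=ctrl.snapshot(n); cv2.imwrite(f"pics/{n}0.png",im[:,:,::-1]); c=ctrl.calibration(n); print(n,{k:np.round(v,3).tolist() for k,v in c.items()})
    for t in ("board","lifter","tray","stand_plate"):
        for r in ctrl.trace(t,n)[:3]: print(n,t,round(r["conf"],2),np.round(r["bbox"]))
    for t in ("board","board_jacks","lifter","lifter_grip","lifter_tip","tray","stand_plate","stand_lips"):
        for r in ctrl.spot_point(t,n)[:3]: print(n,t,round(r["conf"],2),np.round(r["pixel"],1))
E
```

```text
{'clock': 0.0, 'joint_pos': [91.508, 20.591, 0.635, -0.021, -70.135, -16.507], 'qvel': [0.137, -0.015, -0.008, -0.005, 0.058, -0.154], 'tau': [-0.001, -58.273, 29.306, 6.997, 0.007, -0.0], 'tool_pos': [0.175, 0.652, 0.226], 'orientation': [179.907, -0.007, -15.007], 'force': [0.258, -0.075, 0.042], 'moment': [-0.026, -0.039, 0.025], 'gripper_force': 0.0, 'opening': 0.088}
0.0188
scene {'mtx': [[489.179, 0.0, 321.865], [0.0, 489.179, 239.289], [0.0, 0.0, 1.0]], 'eye': [1.118, -0.623, 1.1], 'attitude': [39.122, -1.04, 43.547]}
scene board 0.72 [214. 306. 277. 362.]
scene board 0.63 [269. 357. 322. 417.]
scene lifter 0.67 [319. 233. 381. 301.]
scene lifter 0.57 [248. 193. 309. 235.]
scene tray 0.84 [300. 233. 392. 308.]
scene stand_plate 0.89 [372. 149. 437. 187.]
scene board 0.91 [390.8 295.4]
scene board 0.79 [334.5 248.4]
scene board_jacks 0.87 [342.2 250.8]
scene board_jacks 0.73 [386.2 313.1]
scene board_jacks 0.52 [303.8 301. ]
scene lifter 0.89 [258.3 332.6]
scene lifter 0.77 [211.5 292. ]
scene lifter_grip 0.9 [247.8 333.1]
scene lifter_grip 0.71 [270.  344.6]
scene lifter_grip 
[... 423 characters left out ...]
ifter 0.88 [309. 190. 340. 253.]
top lifter 0.79 [290. 302. 359. 342.]
top tray 0.72 [295. 179. 348. 267.]
top tray 0.6 [305. 192. 342. 252.]
top stand_plate 0.68 [168. 213. 235. 260.]
top board 0.92 [233.8 437.5]
top board 0.62 [172.  438.7]
top board_jacks 0.82 [158.  431.5]
top board_jacks 0.64 [218.6 446.3]
top lifter 0.93 [235.9 321. ]
top lifter_grip 0.84 [316.2 302.2]
top lifter_grip 0.78 [235.4 323.8]
top lifter_grip 0.34 [283.4 518.3]
top lifter_tip 0.97 [329.4 356.4]
top lifter_tip 0.55 [188.9 327.1]
top tray 0.7 [222.9 323.8]
top tray 0.66 [292.  268.2]
top tray 0.42 [240.6 322.1]
top stand_plate 0.9 [241.1 200.9]
top stand_plate 0.6 [235.2 439.5]
top stand_lips 0.73 [255.9 201. ]
```

```bash
sed -i 's/^def ray/from scipy.spatial.transform import Rotation as Rt\ndef att(c): return Rt.from_euler("xyz",c["attitude"],degrees=True).as_matrix()\ndef ray/; s/R=np.array(c\["attitude"\])/R=att(c)/; s/np.array(c\["attitude"\]).T/att(c).T/' h.py
python3 - <<'E'
from h import *
a,b=[cv2.imread(f"pics/{n}0.png") for n in("scene","top")]
cv2.imwrite("pics/ab.png",np.hstack([cv2.resize(a[120:440,190:510],(400,400),interpolation=2),cv2.resize(b[90:390,150:550],(400,300),interpolation=2).copy() if 0 else cv2.resize(b[90:390,180:480],(400,400),interpolation=2)]))
P={"grip":([247.8,333.1],[235.4,323.8]),"origin":([258.3,332.6],[235.9,321]),"tip":([292.9,366],[188.9,327.1]),"board1":([390.8,295.4],[233.8,437.5]),"board2":([334.5,248.4],[172,438.7]),"board3":([334.5,248.4],[233.8,437.5]),
"plate":([166.6,403.3],[241.1,200.9]),"lips":([163.3,386.7],[255.9,201])}
for k,(s,t) in P.items():
    p,r=tri([ray("scene",s),ray("top",t)]); print(k,np.round(p,4),round(r,4))
for n,px in(("scene",[390.8,295.4]),("top",[172,438.7]),("scene",[334.5,248.4]),("top",[233.8,437.5])): print(n,px,atz(n,px,0.01).round(3))
E
```

```text
grip [0.5869 0.007  0.0518] 0.0005
origin [0.5914 0.011  0.0064] 0.0053
tip [ 0.7292 -0.0083 -0.0013] 0.0039
board1 [ 0.6768 -0.3125 -0.2262] 0.0562
board2 [ 0.696  -0.3231  0.1641] 0.0411
board3 [ 0.5936 -0.3094 -0.006 ] 0.0003
plate [0.5675 0.3202 0.131 ] 0.0042
lips [0.524  0.3136 0.1237] 0.0054
scene [390.8, 295.4] [ 0.787 -0.334  0.01 ]
top [172, 438.7] [ 0.768 -0.321  0.01 ]
scene [334.5, 248.4] [ 0.601 -0.314  0.01 ]
top [233.8, 437.5] [ 0.591 -0.306  0.01 ]
```

View pics/scene0.png

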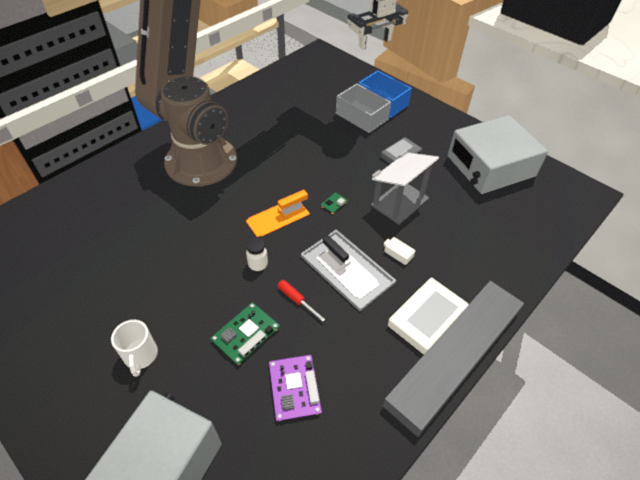

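View pics/top0.png

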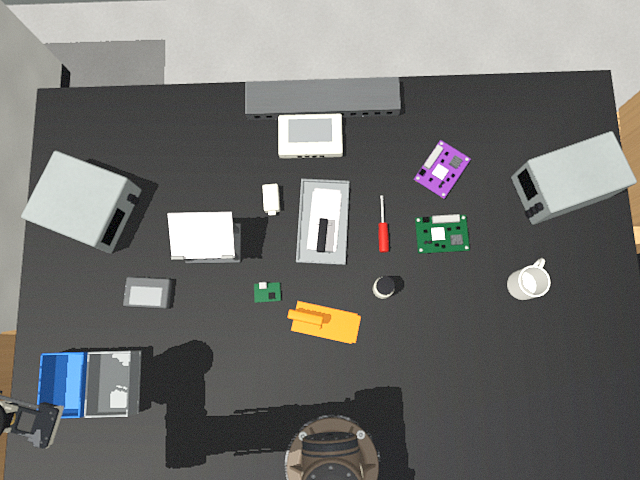

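Call:
send_rows:
  increments:
    - [[0.16,-0.15,0.15,0.03],[0.35,-0.3,0.3,0.06],[0.55,-0.5,0.4,0.09],[0.75,-0.7,0.5,0.12],[0.9,-0.8,0.5,0.15]]

```text
clock: 1.92
tool_pos: [0.3565, 0.4907, 0.3294]
orientation: [-179.8, -0.1, -2.1]
force: [-0.5, 0.7, 0.1]
opening: 0.0875
gripper_force: 0.0
```

Call:
send_rows:
  increments:
    - [[0.2,-0.2,0.1,0],[0.4,-0.4,0.2,0],[0.6,-0.6,0.2,0],[0.7,-0.75,0.2,0.0],[0.7,-0.75,0.2,0.0]]

```text
clock: 2.55
tool_pos: [0.496, 0.3399, 0.3668]
orientation: [180.0, -0.0, -2.3]
force: [0.4, 0.7, 0.4]
opening: 0.0874
gripper_force: 0.0
```

```bash
cat > look.py <<'E'
import sys,json
from h import *
name,things=sys.argv[1],sys.argv[2].split(",")
o=ctrl.get_obs(); print(np.round(o["tool_pos"],4),np.round(o["orientation"],2),round(o["clock"],2))
c=ctrl.calibration("wrist"); im=ctrl.snapshot("wrist"); cv2.imwrite(f"pics/{name}.png",im[:,:,::-1]); out={"eye":list(map(float,c["eye"])),"attitude":list(map(float,c["attitude"])),"mtx":np.array(c["mtx"]).tolist()}
print(np.round(c["eye"],3),np.round(c["attitude"],1))
for t in things:
    r=[(round(float(q["conf"]),2),np.round(q["pixel"],1).tolist()) for q in ctrl.spot_point(t,"wrist")[:3]]; out[t]=r; print(t,r)
json.dump(out,open(f"pics/{name}.json","w"))
E
python3 look.py w1 stand_plate,stand_lips
```

```text
[0.496  0.3399 0.3668] [ 1.8e+02 -2.0e-02 -2.3e+00] 2.55
[0.565 0.337 0.524] [-15.1   0.  -92.3]
stand_plate [(0.72, [138.6, 339.8])]
stand_lips [(0.77, [175.3, 337.9])]
```

View pics/w1.png

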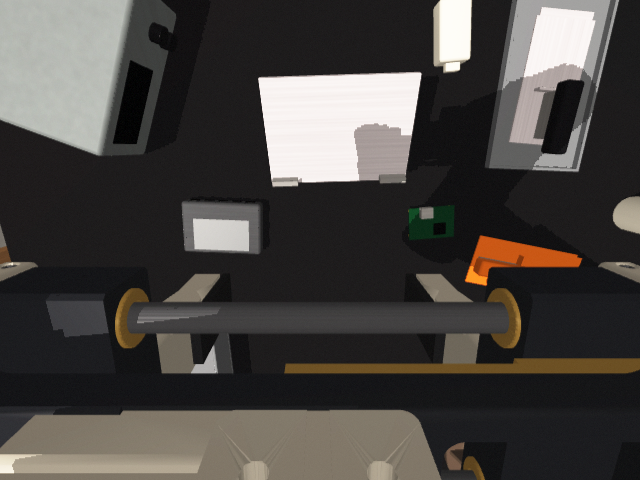

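```bash
cat > fit.py <<'E'
from h import *
from scipy.optimize import least_squares
def quad(cam,thing,near=None,k=0):
    rs=ctrl.trace(thing,cam)
    if near is not None: rs=[r for r in rs if r["bbox"][0]<=near[1]<=r["bbox"][2] and r["bbox"][1]<=near[0]<=r["bbox"][3]] or rs
    m=rs[0]["mask"].astype(np.uint8); cs,_=cv2.findContours(m,0,2); c=max(cs,key=cv2.contourArea)
    return cv2.approxPolyDP(c,0.03*cv2.arcLength(c,True),True)[:,0,::-1],m
E
python3 - <<'E'
from fit import *
import json
c=json.load(open("pics/w1.json"))
q,m=quad("wrist","stand_plate"); print(q.tolist())
im=cv2.imread("pics/w1.png"); g=cv2.cvtColor(im,6).astype(np.float32)
C=np.array([[260,78],[420,73],[407,183],[272,188]],np.float32).reshape(-1,1,2)
C=cv2.cornerSubPix(g.astype(np.uint8),C.copy(),(4,4),(-1,-1),(3,50,0.01)).reshape(-1,2); print(C)
Lp=np.array([[62,80,0],[62,-80,0],[-56,-80,0],[-56,80,0]])/1e3
def T(v): return Rt.from_euler("xyz",[0,-25,v[3]],degrees=True).as_matrix()
def f(v): return np.concatenate([proj("wrist",v[:3]+T(v)@p,c)-C[i][::-1] for i,p in enumerate(Lp)])
s=least_squares(f,[.567,.32,.14,0]); print(s.x.round(4),f(s.x).round(1))
print("spots",proj("wrist",s.x[:3],c),proj("wrist",s.x[:3]+T(s.x)@[-.048,0,0],c), "scene",proj("scene",s.x[:3]),"top",proj("top",s.x[:3]))
E
```

```text
[[73, 420], [77, 260], [184, 272], [181, 404]]
[[257.6486   77.36335]
 [421.05927  72.42412]
 [405.13135 182.4337 ]
 [272.16855 185.93388]]
[ 0.5749  0.3141  0.1426 -0.6032] [ 1.5 -0.8  1.   1.5 -1.8  0.2 -1.3 -1.1]
spots [137.62487242 338.70086634] [176.70478037 338.16305181] scene [166.23715094 403.18333307] top [236.13786298 200.98978344]
```

Call:
send_rows:
  increments:
    - [[0,-0.2,0,-0.01],[0,-0.45,0,-0.02],[0,-0.7,0,-0.03],[0,-0.95,0,-0.04],[0,-1,0,-0.04]]

```text
clock: 3.38
tool_pos: [0.4942, 0.1406, 0.3673]
orientation: [-180.0, -0.1, -5.6]
force: [-0.2, -0.4, -1.2]
opening: 0.0881
gripper_force: 0.0
```

Call:
send_rows:
  increments:
    - [[0,-0.2,0,0],[0,-0.45,0,0],[0,-0.7,-0.1,0],[0,-0.7,-0.1,0]]

```text
clock: 3.88
tool_pos: [0.4939, 0.0006, 0.3453]
orientation: [180.0, 0.1, -5.6]
force: [1.1, 1.3, 0.9]
opening: 0.0875
gripper_force: 0.0
```

```bash
python3 look.py w2 lifter,lifter_grip,lifter_tip,tray,stand_plate
```

```text
[0.4939 0.0006 0.3453] [ 1.7996e+02  1.2000e-01 -5.6500e+00] 3.88
[ 0.563 -0.006  0.502] [-15.3   0.  -95.7]
lifter [(0.91, [124.7, 303.4]), (0.63, [273.7, 286.7]), (0.19, [87.5, 422.3])]
lifter_grip [(0.97, [286.1, 284.7]), (0.89, [124.2, 302.5]), (0.6, [10.4, 305.2])]
lifter_tip [(0.82, [285.9, 375.2]), (0.7, [9.7, 305.9])]
tray []
stand_plate [(0.9, [164.3, 10.5])]
```

View pics/w2.png

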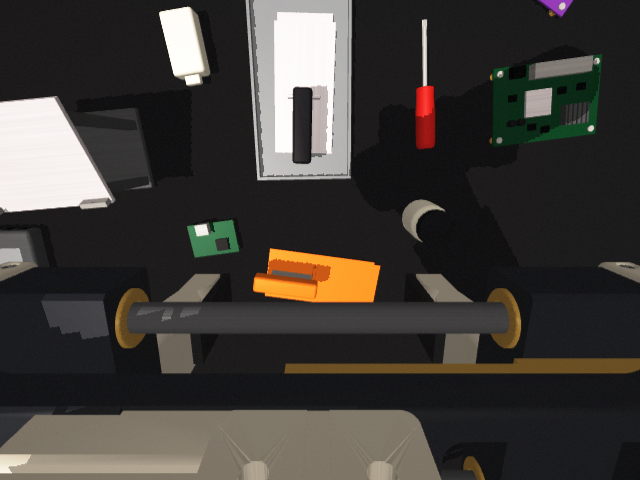

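```bash
cat > lf.py <<'E'
from fit import *
import json
c=json.load(open("pics/w2.json"))
print("grip",tri([ray("wrist",[124.2,302.5],c),ray("scene",[247.8,333.1]),ray("top",[235.4,323.8])]))
print("tip",tri([ray("wrist",[9.7,305.9],c),ray("scene",[292.9,366]),ray("top",[188.9,327.1])]))
im=cv2.imread("pics/w2.png"); g=cv2.cvtColor(im,6)
C=np.array([[277,12],[335,14],[332,154],[274,152]],np.float32).reshape(-1,1,2)
C=cv2.cornerSubPix(g,C.copy(),(3,3),(-1,-1),(3,50,.01)).reshape(-1,2); print(C.round(1).tolist())
z=.007
for p in C: print(atz("wrist",p[::-1],z,c).round(4))
# tray inner/outer corners, handle
for n,px in(("trayBL",[180,258]),("trayBR",[177,351])): print(n,atz("wrist",px,.014,c).round(4))
P=np.array([[140,40,3],[140,-40,3],[-35,-40,3],[-35,40,3],[0,0,45]])/1e3
C=np.vstack([C[:,::-1],[124.2,302.5]])
def f(v):
    R=Rt.from_euler("z",v[3],degrees=True).as_matrix()
    return np.concatenate([proj("wrist",v[:3]+R@p,c)-C[i] for i,p in enumerate(P)])
s=least_squares(f,[.59,.01,.004,-5],loss="soft_l1"); print(s.x.round(4),f(s.x).round(1))
E
python3 lf.py
```

```text
grip (array([0.58890992, 0.00791854, 0.05228781]), np.float64(0.004339366947071096))
tip (array([ 0.73120414, -0.0087854 ,  0.00245163]), np.float64(0.0055098393040618285))
[[276.70001220703125, 11.699999809265137], [332.6000061035156, 13.300000190734863], [331.20001220703125, 153.10000610351562], [274.6000061035156, 151.6999969482422]]
[0.7354 0.0296 0.007 ]
[ 0.7265 -0.0418  0.007 ]
[ 0.5527 -0.0246  0.007 ]
[0.5626 0.0553 0.007 ]
trayBL [0.526  0.0834 0.014 ]
trayBR [ 0.5171 -0.0496  0.014 ]
[ 5.927e-01  1.080e-02  1.300e-03 -7.105e+00] [ 0.1 -2.6  0.2  3.3 -0.3 -0.1 -0.3  0.5  0.3 -0.3]
```

Call:
send_rows:
  increments:
    - [[0.1,0.0,-0.2,0],[0.2,0.02,-0.4,0],[0.2,0.02,-0.52,0],[0.2,0.02,-0.52,0]]

```text
clock: 4.68
tool_pos: [0.5339, 0.0066, 0.2408]
orientation: [179.9, 0.2, -5.5]
force: [0.4, -0.7, 0.9]
opening: 0.0877
gripper_force: 0.0
```

```bash
python3 look.py w3 lifter,lifter_grip,lifter_tip,tray
```

```text
[0.5339 0.0066 0.2408] [179.91   0.21  -5.48] 4.67
[0.604 0.    0.398] [-15.4  -0.  -95.5]
lifter [(0.81, [330.0, 288.0]), (0.58, [153.5, 310.9])]
lifter_grip [(0.98, [353.6, 284.9]), (0.82, [155.7, 308.4])]
lifter_tip [(0.93, [345.8, 393.0]), (0.85, [17.3, 312.6])]
tray []
```

View pics/w3.png

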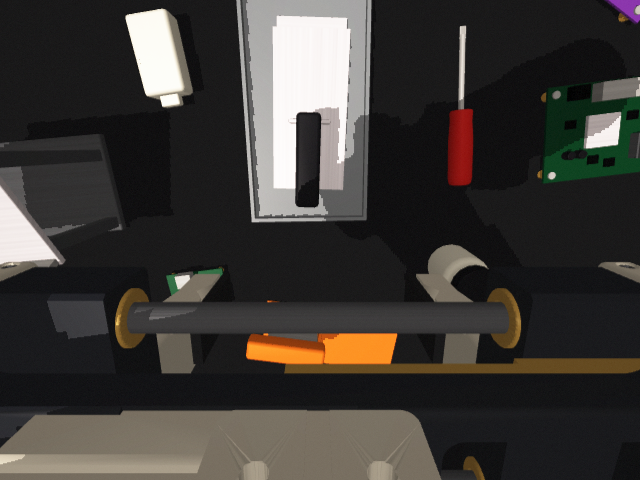

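```bash
cat > lf.py <<'E'
from fit import *
import json
c=json.load(open("pics/w3.json"))
im=cv2.imread("pics/w3.png"); g=cv2.cvtColor(im,6)
C=np.array([[276,16],[350,18],[344,190],[273,188],[255,217],[364,215]],np.float32).reshape(-1,1,2)
C=cv2.cornerSubPix(g,C.copy(),(3,3),(-1,-1),(3,50,.01)).reshape(-1,2)[:,::-1]; print(C.round(1).tolist())
for p in C[:4]: print(atz("wrist",p,.007,c).round(4))
for p in C[4:]: print("tray",atz("wrist",p,.014,c).round(4))
hm=(g<40).astype(np.uint8); hm[:,:285]=0; hm[:,330:]=0; hm[:105]=0; hm[212:]=0
y,x=np.nonzero(hm); print("handle bbox",x.min(),x.max(),y.min(),y.max())
# handle edges columns in top and bottom
for r in(120,140,160,180,200):
    xs=np.nonzero(hm[r])[0]; print(r,xs.min(),xs.max())
P=np.array([[140,40,3],[140,-40,3],[-35,-40,3],[-35,40,3],[0,0,45],[140,0,0]])/1e3
D=np.vstack([C[:4],[155.7,308.4],[17.3,312.6]])
def f(v):
    R=Rt.from_euler("z",v[3],degrees=True).as_matrix()
    return np.concatenate([proj("wrist",v[:3]+R@p,c)-D[i] for i,p in enumerate(P)])
s=least_squares(f,[.59,.01,.004,-5],loss="soft_l1"); print(s.x.round(4),f(s.x).round(1))
R=Rt.from_euler("z",s.x[3],degrees=True).as_matrix()
for hx in(-48,44): print("handle end proj",[proj("wrist",s.x[:3]+R@np.array([hx,hy,56])/1e3,c).round(1) for hy in(12,-12)])
E
python3 lf.py
```

```text
[[15.300000190734863, 276.5], [18.0, 350.0], [189.5, 342.29998779296875], [187.60000610351562, 273.20001220703125], [217.0, 255.0], [215.0, 364.0]]
[0.7354 0.0291 0.007 ]
[ 0.7258 -0.0451  0.007 ]
[ 0.5529 -0.024   0.007 ]
[0.5627 0.0552 0.007 ]
tray [0.5317 0.0797 0.014 ]
tray [ 0.5219 -0.0463  0.014 ]
handle bbox 296 320 113 206
120 297 320
140 297 319
160 297 319
180 296 318
200 296 317
[ 5.9300e-01  1.0800e-02  6.0000e-04 -7.4444e+00] [-0.2 -2.9  0.1  1.5 -0.6  0.1 -1.1  0.5  2.3 -0.5  0.4  0.1]
handle end proj [array([206.2, 294.6]), array([207. , 318.1])]
handle end proj [array([110.4, 296.2]), array([111.3, 321.5])]
```

Call:
send_rows:
  increments:
    - [[0.2,0.01,-0.1,-0.02],[0.39,0.01,-0.3,-0.022],[0.39,0.01,-0.5,-0.022],[0.39,0.01,-0.7,-0.022],[0.39,0.01,-0.85,-0.022],[0.39,0.01,-0.95,-0.022],[0.39,0.01,-1.0,-0.022],[0.39,0.01,-1.0,-0.022]]

```text
clock: 5.92
tool_pos: [0.613, 0.008, 0.0429]
orientation: [180.0, -0.0, -7.4]
force: [-0.7, -0.5, -0.0]
opening: 0.0877
gripper_force: 0.0
```

```bash
python3 look.py w4 lifter_grip,lifter_tip,tray
```

```text
[0.613  0.008  0.0429] [ 1.80e+02 -1.00e-02 -7.43e+00] 5.92
[ 0.682 -0.001  0.2  ] [-15.1   0.  -97.4]
lifter_grip [(0.83, [328.7, 318.5])]
lifter_tip [(0.64, [46.0, 315.1])]
tray []
```

View pics/w4.png

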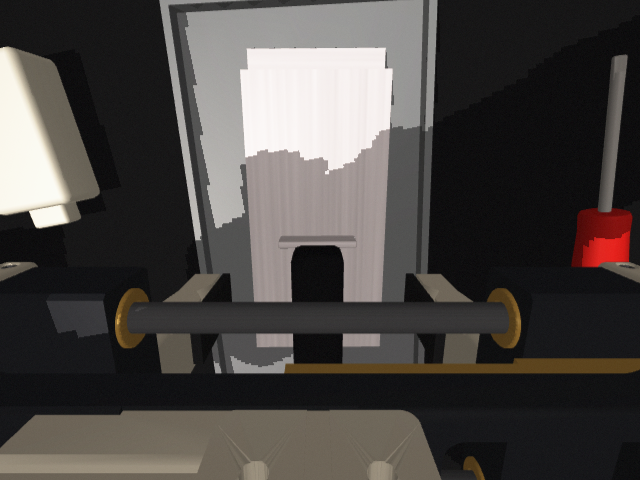

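Call:
send_rows:
  increments:
    - [[0,0,-0.03,0],[0,0,-0.06,0],[0,0,-0.06,0]]

```text
clock: 6.5
tool_pos: [0.6122, 0.0078, 0.0298]
orientation: [180.0, 0.1, -7.4]
force: [-0.5, -0.1, -0.0]
opening: 0.0878
gripper_force: 0.0
```

Call:
send_rows:
  increments:
    - [[0,0,0,0],[0,0,0,0],[0,0,0,0],[0,0,0,0],[0,0,0,0],[0,0,0,0]]
  jaw: 0

```text
clock: 7.25
tool_pos: [0.6127, 0.008, 0.0306]
orientation: [180.0, 0.0, -7.4]
force: [-0.0, -0.4, 0.1]
opening: 0.0331
gripper_force: 0.0
```

Run:
```python
from h import *
import json
c=json.load(open("pics/w4.json"))
for n,px in (("trayTL",[5,164]),("trayTR",[0,436])): print(n,atz("wrist",px,.014,c).round(4))
for n,px in (("bladeL",[70,242]),("bladeR",[70,392]),("bladeBL",[347,258]),("bladeBR",[347,379]),("tipL",[49,249]),("tipR",[49,386])): print(n,atz("wrist",px,.007,c).round(4))
c=json.load(open("pics/w3.json"))
for n,px in (("trayBL",[221,252]),("trayBR",[219,366])): print(n,atz("wrist",px,.014,c).round(4))
```

```text
trayTL [0.7571 0.064  0.014 ]
trayTR [ 0.7423 -0.066   0.014 ]
bladeL [0.7258 0.0333 0.007 ]
bladeR [ 0.7156 -0.0444  0.007 ]
bladeBL [0.5628 0.0538 0.007 ]
bladeBR [ 0.5526 -0.0242  0.007 ]
tipL [0.735  0.0279 0.007 ]
tipR [ 0.7259 -0.0421  0.007 ]
trayBL [0.5273 0.0838 0.014 ]
trayBR [ 0.517  -0.0484  0.014 ]
```

Call:
send_rows:
  increments:
    - [[0,0,0,0],[0,0,0,0],[0,0,0,0]]

```text
clock: 7.62
tool_pos: [0.6127, 0.008, 0.0306]
orientation: [-180.0, -0.0, -7.4]
force: [-0.1, 0.5, -0.8]
opening: 0.0237
gripper_force: 30.0
```

Call:
send_rows:
  increments:
    - [[0,0,0.04,0],[0,0,0.1,0],[0,0,0.2,0],[0,0,0.35,0],[0,0,0.5,0],[0,0,0.6,0],[0,0,0.6,0]]

```text
clock: 8.5
tool_pos: [0.6138, 0.0082, 0.1531]
orientation: [-179.9, -0.2, -7.4]
force: [-1.2, 0.5, -1.4]
opening: 0.0242
gripper_force: 30.0
```

```bash
python3 look.py w5 lifter_grip,lifter_tip,lifter
```

```text
[0.6138 0.0082 0.1531] [-179.9    -0.23   -7.43] 8.5
[ 0.682 -0.001  0.311] [-14.9   0.1 -97.4]
lifter_grip [(0.75, [344.2, 318.9])]
lifter_tip [(0.73, [39.5, 314.0])]
lifter [(0.96, [299.8, 319.8])]
```

View pics/w5.png

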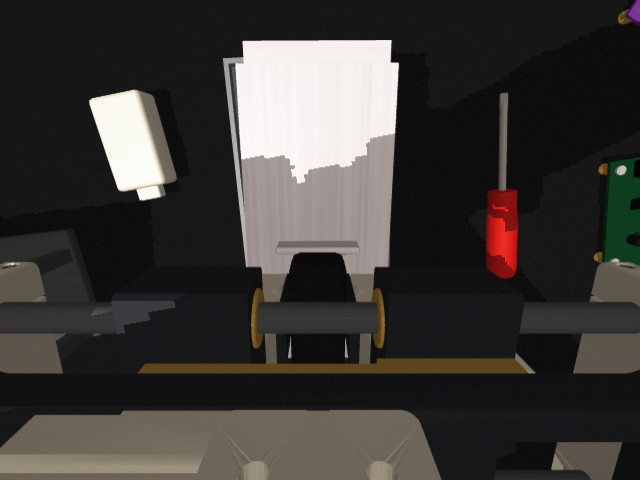

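```bash
cat > pitch.py <<'E'
# lifter pitch in the grip from the image row of the blade's front edge (top face), grip at lifter x=GX
import sys
from h import *
from scipy.optimize import brentq
GX=.0204
def row(th,o,c,pt=(.140,.003)):
    R=Rt.from_euler("z",o["orientation"][2],degrees=True).as_matrix(); g=np.array(o["tool_pos"])+[0,0,.0188]
    t=np.radians(th); v=np.array([pt[0]-GX,pt[1]-.0454]); 
    return proj("wrist",g+R@np.array([v[0]*np.cos(t)-v[1]*np.sin(t),0,v[0]*np.sin(t)+v[1]*np.cos(t)]),c)
if __name__=="__main__":
    o=ctrl.get_obs(); c=ctrl.calibration("wrist")
    if len(sys.argv)>1: r=float(sys.argv[1])
    print("level row",row(0,o,c),"25deg",row(25,o,c)); 
    print("pitch",brentq(lambda t:row(t,o,c)[0]-r,-10,40))
E
python3 pitch.py 41.5
python3 - <<'E'
from h import *
from fit import *
import json
c=json.load(open("pics/w2.json"))
# board hole/foot corners by brass-feet at board corners in w2
for n,px in(("TL",[73,499]),("TR",[61,594]),("BR",[128,591]),("BL",[141,497])): print(n,atz("wrist",px,.017,c).round(4))
for n,px in(("jar",[200,384]),): pass
E
```

```text
level row [ 38.95713971 317.75415435] 25deg [-37.72655941 317.82189231]
pitch -0.8269459221019537
TL [ 0.633  -0.2529  0.017 ]
TR [ 0.6352 -0.3756  0.017 ]
BR [ 0.5511 -0.3812  0.017 ]
BL [ 0.5465 -0.2538  0.017 ]
```

Call:
send_rows:
  increments:
    - [[-0.04,-0.05,0.1,0.01],[-0.12,-0.15,0.2,0.03],[-0.24,-0.28,0.35,0.05],[-0.36,-0.42,0.5,0.07],[-0.48,-0.56,0.6,0.09],[-0.6,-0.7,0.7,0.11],[-0.67,-0.8,0.75,0.11],[-0.7,-0.84,0.75,0.11],[-0.7,-0.84,0.75,0.11],[-0.7,-0.84,0.75,0.11]]

```text
clock: 9.95
tool_pos: [0.4728, -0.1596, 0.3]
orientation: [-180.0, 0.1, 2.0]
force: [-0.5, -0.0, -2.7]
opening: 0.0241
gripper_force: 30.0
```

```bash
python3 look.py w6 board,board_jacks,lifter_tip,jar,mug
python3 - <<'E'
from fit import *
q,m=quad("wrist","board",(100,450)); print(q.tolist())
E
```

```text
[ 0.4728 -0.1596  0.3   ] [-1.7999e+02  6.0000e-02  2.0400e+00] 9.95
[ 0.542 -0.157  0.457] [-15.2   0.1 -88. ]
board [(0.93, [111.0, 445.2])]
board_jacks [(0.81, [71.6, 467.6])]
lifter_tip [(0.59, [37.4, 310.6])]
jar []
mug [(0.96, [226.8, 579.6]), (0.39, [344.4, 316.3])]
[[67, 399], [151, 395], [151, 499], [67, 512]]
```

View pics/w6.png

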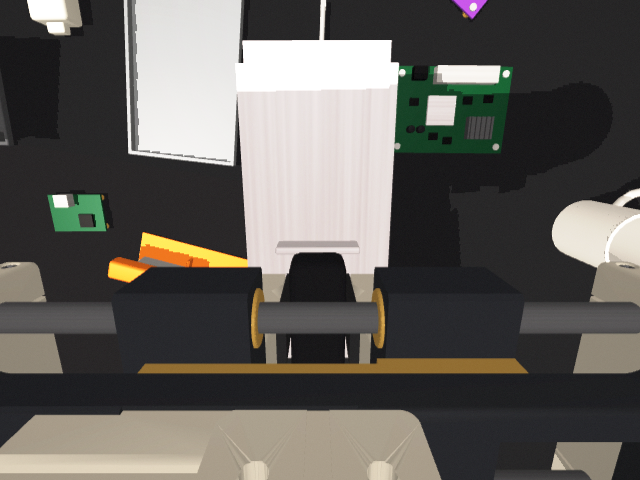

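```bash
cat > bf.py <<'E'
from fit import *
import json
c=json.load(open("pics/w6.json")); im=cv2.imread("pics/w6.png").astype(int)
g=im.min(axis=2)
pts=[]
for (x,y) in((402,73),(506,74),(496,147),(398,146)):
    w=g[y-6:y+7,x-5:x+7]-60; w=np.clip(w,0,None); yy,xx=np.mgrid[y-6:y+7,x-5:x+7]; pts.append([(w*yy).sum()/w.sum(),(w*xx).sum()/w.sum()])
print(np.round(pts,1).tolist())
P=np.array([[42,62,17.5],[42,-62,17.5],[-42,-62,17.5],[-42,62,17.5]])/1e3
def f(v,z=None):
    R=Rt.from_euler("z",v[3],degrees=True).as_matrix()
    return np.concatenate([proj("wrist",np.r_[v[:2],v[2] if z is None else z]+R@p,c)-pts[i] for i,p in enumerate(P)])
s=least_squares(f,[.59,-.31,0,1]); print("free z",s.x.round(4),f(s.x).round(1))
s=least_squares(lambda v:f(v,0.),[.59,-.31,0,1]); print("z=0",s.x.round(4),f(s.x,0.).round(1))
print("jacks",atz("wrist",[71.6,467.6],.031,c),"origin",atz("wrist",[111,445.2],0.,c))
# lower edge of green per column
gm=(im[:,:,1]>im[:,:,2]+25)&(im[:,:,1]>im[:,:,0]+10)
cols=range(405,495,10); e=[(np.nonzero(gm[100:200,x])[0].max()+100.5,x) for x in cols]; W=np.array([atz("wrist",p,.0155,c) for p in e]); print("near edge",W[[0,-1]].round(4),np.degrees(np.arctan(np.polyfit(W[:,1],W[:,0],1)[0])))
E
python3 bf.py
```

```text
[[72.1, 400.1], [73.4, 505.7], [146.5, 495.4], [145.5, 395.2]]
free z [ 0.5909 -0.3142  0.0049  1.4954] [-0.2  0.3 -0.4 -0.2  0.3 -0.3  0.4  0.2]
z=0 [ 0.5915 -0.316   0.      1.5173] [ 0.2  0.8 -0.1 -0.8 -0.2 -0.8 -0.1  0.8]
jacks [ 0.63258488 -0.32677826  0.031     ] origin [ 0.59252196 -0.31757886  0.        ]
near edge [[ 0.541  -0.2677  0.0155]
 [ 0.5433 -0.3692  0.0155]] -1.6564773829268777
```

Call:
send_rows:
  increments:
    - [[-0.04,-0.1,-0.05,-0.003],[-0.12,-0.25,-0.12,-0.006],[-0.2,-0.42,-0.22,-0.006],[-0.28,-0.58,-0.35,-0.006],[-0.35,-0.72,-0.5,-0.006],[-0.385,-0.8,-0.62,-0.006],[-0.385,-0.8,-0.75,-0.006],[-0.385,-0.8,-0.8,-0.006],[-0.385,-0.8,-0.8,-0.006]]

```text
clock: 11.42
tool_pos: [0.3957, -0.3199, 0.1404]
orientation: [-180.0, 0.1, 1.5]
force: [-1.2, -0.3, -1.9]
opening: 0.0234
gripper_force: 30.0
```

```bash
python3 look.py w7 board,lifter_tip
python3 - <<'E'
from h import *
# detect blade front edge row/cols and board near edge in w7
im=cv2.imread("pics/w7.png").astype(int); 
gm=(im[:,:,1]>im[:,:,2]+25)&(im[:,:,1]>im[:,:,0]+10)
for x in range(180,480,30): 
    r=np.nonzero(gm[:120,x])[0]; print(x,r.max() if len(r) else None,end=" ")
print()
w=im.min(axis=2)>120
for r in(45,50,60,80,120): 
    xs=np.nonzero(w[r,200:440])[0]; print(r,(xs.min()+200,xs.max()+200) if len(xs) else None)
print([int(np.nonzero(w[20:120,x])[0].min()+20) for x in(280,320,360)])
E
```

```text
[ 0.3957 -0.3199  0.1404] [-1.7999e+02  6.0000e-02  1.5300e+00] 11.43
[ 0.465 -0.318  0.298] [-15.2   0.1 -88.5]
board [(0.47, [301.8, 319.1])]
lifter_tip [(0.91, [279.4, 56.6]), (0.74, [37.9, 313.4]), (0.48, [344.8, 316.5])]
180 None 210 None 240 42 270 39 300 39 330 39 360 39 390 39 420 None 450 None 
45 (np.int64(242), np.int64(390))
50 (np.int64(243), np.int64(390))
60 (np.int64(243), np.int64(390))
80 (np.int64(236), np.int64(397))
120 (np.int64(239), np.int64(395))
[40, 40, 40]
```

Call:
send_rows:
  increments:
    - [[0,0,-0.08,0],[0,0,-0.2,0],[0,0,-0.32,0],[0,0,-0.42,0],[0,0,-0.49,0],[0,0,-0.525,0],[0,0,-0.54,0],[0.03,0,-0.54,0],[0.06,0,-0.54,0],[0.06,0,-0.54,0]]

```text
clock: 12.82
tool_pos: [0.4087, -0.3202, 0.0329]
orientation: [180.0, -0.1, 1.5]
force: [-0.1, -0.6, -2.3]
opening: 0.0239
gripper_force: 30.0
```

```bash
python3 look.py w8 board,lifter_tip
python3 - <<'E'
from h import *
im=cv2.imread("pics/w8.png"); cv2.imwrite("pics/w8c.png",cv2.resize(im[:150,80:560],None,fx=1.6,fy=1.6,interpolation=2))
E
```

```text
[ 0.4087 -0.3202  0.0329] [ 1.7997e+02 -6.0000e-02  1.5300e+00] 12.82
[ 0.478 -0.318  0.19 ] [-15.1   0.  -88.5]
board []
lifter_tip [(0.91, [38.2, 313.5])]
```

View pics/w8c.png

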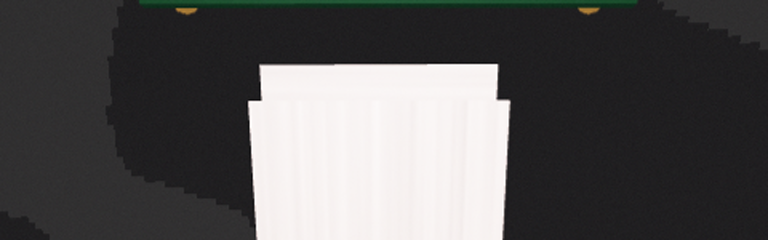

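Run:
```python
from h import *
import json
c=json.load(open("pics/w8.json"))
for px in([2,166],[2,478],[2,322]): print(atz("wrist",px,.0155,c).round(4))
print("foot bottoms",atz("wrist",[8.5,196.3],.0,c).round(4),atz("wrist",[8.5,447.5],.0,c).round(4))
print("tip",atz("wrist",[40.5,317],.01,c).round(4))
g=cv2.imread("pics/w8.png"); e=[int(np.nonzero(g[:20,x,1].astype(int)-g[:20,x,2]>20)[0].max()) for x in range(170,476,25)]; print(e)
```

```text
[ 0.5398 -0.248   0.0155]
[ 0.5435 -0.3888  0.0155]
[ 0.5417 -0.3184  0.0155]
foot bottoms [ 0.5429 -0.2565  0.    ] [ 0.5462 -0.3805  0.    ]
tip [ 0.5276 -0.3165  0.01  ]
[4, 4, 4, 4, 4, 4, 4, 4, 4, 4, 4, 3, 4]
```

Call:
send_rows:
  increments:
    - [[0,-0.009,0,0],[0.04,-0.009,0,0],[0.09,-0.007,0,0],[0.14,-0.006,0,0],[0.19,-0.004,0,0],[0.24,-0.003,0,0],[0.29,-0.002,0,0],[0.34,0,0,0],[0.39,0.001,0,0],[0.44,0.0025,0,0],[0.47,0.003,0,0],[0.48,0.0035,0,0]]

```text
clock: 14.48
tool_pos: [0.504, -0.3193, 0.0324]
orientation: [-180.0, 0.0, 1.5]
force: [-0.6, 0.6, -2.6]
opening: 0.0236
gripper_force: 30.0
```

```bash
python3 look.py w9 board,board_jacks
python3 - <<'E'
from h import *
im=cv2.imread("pics/w9.png"); h=im.astype(int); gm=(h[:,:,1]>h[:,:,2]+25)&(h[:,:,1]>h[:,:,0]+10)
for x in range(180,480,30):
    r=np.nonzero(gm[:270,x])[0]; print(x,r.max() if len(r) else None,end=" ")
print()
for r in(60,120,160,200,220):
    xs=np.nonzero(gm[r])[0]; print(r,xs.min() if len(xs) else 0,xs.max() if len(xs) else 0)
cv2.imwrite("pics/w9c.png",cv2.resize(im[:300,80:560],None,fx=1.6,fy=1.6,interpolation=2))
E
```

```text
[ 0.504  -0.3193  0.0324] [-1.80e+02  1.00e-02  1.51e+00] 14.47
[ 0.574 -0.317  0.19 ] [-15.1   0.  -88.5]
board [(0.85, [113.9, 316.6])]
board_jacks [(0.66, [3.5, 345.8])]
180 173 210 211 240 211 270 210 300 211 330 210 360 210 390 210 420 210 450 210 
60 169 468
120 175 462
160 179 458
200 183 453
220 0 0
```

Run:
```python
from h import *
import json
c=json.load(open("pics/w9.json"))
print(atz("wrist",[211,318],.0155,c).round(4),atz("wrist",[211,318],.014,c).round(4))
g=cv2.imread("pics/w9.png")[:,318].astype(int); print([(r,g[r].tolist()) for r in range(205,262,3)])
```

```text
[ 0.5414 -0.3183  0.0155] [ 0.5412 -0.3183  0.014 ]
[(205, [47, 80, 27]), (208, [47, 82, 26]), (211, [141, 161, 140]), (214, [243, 244, 249]), (217, [243, 244, 249]), (220, [243, 244, 249]), (223, [242, 244, 248]), (226, [243, 244, 249]), (229, [243, 243, 249]), (232, [243, 243, 248]), (235, [242, 243, 248]), (238, [242, 243, 248]), (241, [207, 208, 220]), (244, [196, 200, 211]), (247, [230, 232, 239]), (250, [246, 246, 250]), (253, [42, 41, 43]), (256, [26, 25, 26]), (259, [30, 26, 29])]
```

Call:
send_rows:
  increments:
    - [[0.03,0.001,0,0],[0.06,0.0015,0,0],[0.08,0.002,0,0],[0.08,0.002,0,0],[0.08,0.002,0.008,0],[0.08,0.002,0.016,0],[0.08,0.002,0.024,0],[0.08,0.002,0.032,0],[0.08,0.002,0.042,0],[0.08,0.002,0.06,0],[0.08,0.002,0.09,0],[0.08,0.002,0.1,0]]

```text
clock: 16.12
tool_pos: [0.5201, -0.319, 0.0533]
orientation: [180.0, -0.1, 1.5]
force: [-0.3, -0.7, -3.3]
opening: 0.0239
gripper_force: 30.0
```

```bash
cat > edges.py <<'E'
import sys
from h import *
im=cv2.imread(f"pics/{sys.argv[1]}.png"); h=im.astype(int); gm=(h[:,:,1]>h[:,:,2]+25)&(h[:,:,1]>h[:,:,0]+10)
print([int(np.nonzero(gm[:270,x])[0].max()) if gm[:270,x].any() else None for x in range(210,451,30)])
for r in(60,120,160,200,225):
    xs=np.nonzero(gm[r])[0]; print(r,xs.min() if len(xs) else 0,xs.max() if len(xs) else 0)
c=ctrl.calibration("wrist"); o=ctrl.get_obs()
print("tip level row",proj("wrist",np.array(o["tool_pos"])+[.12,0,-.0236],c))
E
python3 look.py w10 board; python3 edges.py w10
python3 - <<'E'
from h import *
ctrl.snapshot("scene")
for t in("lifter_tip","lifter_grip","board","board_jacks"): print(t,[(round(q["conf"],2),np.round(q["pixel"],1)) for q in ctrl.spot_point(t,"scene")[:2]])
E
```

```text
[ 0.5201 -0.319   0.0533] [ 1.7998e+02 -5.0000e-02  1.5100e+00] 16.12
[ 0.589 -0.317  0.211] [-15.1   0.  -88.5]
board [(0.59, [143.8, 319.5]), (0.24, [49.8, 342.8])]
[238, 237, 237, 237, 237, 237, 237, 237, 196]
60 173 463
120 179 457
160 183 453
200 187 449
225 190 447
tip level row [ 38.50874835 324.57634182]
lifter_tip [(0.79, array([228.9, 251.2]))]
lifter_grip [(0.88, array([199.6, 292.5])), (0.79, array([298.5, 215.7]))]
board [(0.64, array([390.8, 293.9])), (0.55, array([331.9, 245. ]))]
board_jacks [(0.73, array([341.1, 252.6]))]
```

```bash
cat > bp.py <<'E'
# board pitch/pose from its left/right edges in the wrist picture (edges at top face)
import sys,json
from h import *
n=sys.argv[1]; c=json.load(open(f"pics/{n}.json")); im=cv2.imread(f"pics/{n}.png").astype(int)
gm=(im[:,:,1]>im[:,:,2]+25)&(im[:,:,1]>im[:,:,0]+10)
f=c["mtx"][0][0]; K=np.array(c["mtx"]); R=att(c); Q=[]
for r in range(int(sys.argv[2]),int(sys.argv[3]),5):
    xs=np.nonzero(gm[r,120:520])[0]+120
    if len(xs)<20: continue
    w=xs.max()-xs.min()+1; d=f*.140/w
    if not .1<d<.5: continue
    v=np.linalg.solve(K,[(xs.max()+xs.min())/2,r,1])*d; Q.append(np.array(c["eye"])+R@np.array([v[0],-v[1],-v[2]]))
Q=np.array(Q); a=np.polyfit(Q[:,0],Q[:,2],1); b=np.polyfit(Q[:,0],Q[:,1],1); print("x",Q[[0,-1],0].round(4),"z",np.polyval(a,Q[[0,-1],0]).round(4),"pitch",np.degrees(np.arctan(a[0])).round(2),"y",np.polyval(b,Q[[0,-1],0]).round(4),"yaw",np.degrees(np.arctan(b[0])).round(2),"resid",np.std(Q[:,2]-np.polyval(a,Q[:,0])).round(4))
E
python3 bp.py w9 20 205; python3 bp.py w10 40 233; python3 pitch.py 0 2>/dev/null | head -1
python3 - <<'E'
from h import *
im=cv2.imread("pics/w10.png"); print([(r,im[r,318].tolist()) for r in range(28,60,2)])
cv2.imwrite("pics/w10c.png",cv2.resize(im[:300,80:560],None,fx=1.6,fy=1.6,interpolation=2))
E
```

```text
x [0.6293 0.5473] z [0.0162 0.0163] pitch -0.07 y [-0.3162 -0.3183] yaw 1.5 resid 0.0003
x [0.6388 0.5462] z [0.0319 0.0322] pitch -0.15 y [-0.3159 -0.3184] yaw 1.58 resid 0.0003
level row [ 39.21895908 318.00031225] 25deg [-37.49717618 318.07936224]
[(28, [211, 219, 226]), (30, [220, 227, 230]), (32, [221, 227, 232]), (34, [223, 229, 234]), (36, [222, 229, 233]), (38, [223, 228, 232]), (40, [218, 225, 230]), (42, [223, 228, 232]), (44, [225, 229, 233]), (46, [227, 232, 236]), (48, [227, 232, 236]), (50, [228, 232, 236]), (52, [228, 233, 236]), (54, [227, 231, 235]), (56, [222, 227, 233]), (58, [222, 228, 232])]
```

Call:
send_rows:
  increments:
    - [[0,0,0.025,0],[0,0,0.075,0],[0,0,0.15,0],[0,0.025,0.25,0],[-0.02,0.075,0.35,0],[-0.05,0.15,0.45,0],[-0.08,0.25,0.55,0],[-0.12,0.375,0.65,0],[-0.16,0.5,0.75,0],[-0.2,0.625,0.825,0],[-0.23,0.75,0.875,0],[-0.25,0.875,0.9,0]]

```text
clock: 17.98
tool_pos: [0.4691, -0.1429, 0.2344]
orientation: [-180.0, -0.1, 1.5]
force: [0.2, 0.9, -3.1]
opening: 0.0237
gripper_force: 30.0
```

Call:
send_rows:
  increments:
    - [[0,0.125,0.03,-0.003],[0,0.25,0.08,-0.006],[0,0.375,0.14,-0.009],[0,0.5,0.22,-0.012],[0,0.625,0.3,-0.015],[0,0.75,0.37,-0.018],[0,0.86,0.42,-0.021],[0,0.94,0.46,-0.024],[0,0.98,0.49,-0.024],[0,1,0.5,-0.024],[0,1,0.5,-0.024]]

```text
clock: 19.35
tool_pos: [0.4696, 0.0559, 0.3324]
orientation: [180.0, 0.0, -0.6]
force: [0.5, -0.1, -3.6]
opening: 0.0236
gripper_force: 30.0
```

```bash
python3 look.py w11 board,stand_plate,stand_lips; python3 bp.py w11 40 233
python3 - <<'E'
from fit import *
q,m=quad("wrist","stand_plate"); print(q.tolist())
for n in("scene","top"):
    ctrl.snapshot(n); 
    for r in ctrl.trace("stand_plate",n)[:2]:
        mm=r["mask"].astype(np.uint8); cs,_=cv2.findContours(mm,0,2); k=max(cs,key=cv2.contourArea); print(n,round(r["conf"],2),cv2.approxPolyDP(k,.03*cv2.arcLength(k,True),True)[:,0,::-1].tolist())
E
```

```text
[0.4696 0.0559 0.3324] [ 1.7999e+02  2.0000e-02 -5.6000e-01] 19.35
[0.539 0.055 0.49 ] [-15.2   0.  -90.6]
board [(0.56, [143.8, 319.1])]
stand_plate [(0.9, [113.1, 47.9]), (0.24, [212.0, 27.1])]
stand_lips [(0.56, [154.9, 72.3])]
x [0.5883 0.4957] z [0.3108 0.3107] pitch 0.03 y [0.0547 0.0556] yaw -0.61 resid 0.0003
[[37, 112], [37, 0], [165, 0], [160, 153]]
scene 0.91 [[157, 436], [151, 404], [178, 372], [185, 405]]
```

Run:
```python
from h import *
g=cv2.cvtColor(cv2.imread("pics/w1.png"),6)
for x in(280,286,292,320,340,385,392,398): print(x,g[168:194,x].tolist())
for r in(70,100,140,170,180,184): 
    row=g[r].astype(int); d=np.diff(row); print(r,[(int(i),int(d[i])) for i in np.nonzero(abs(d)>30)[0] if 240<i<440])
g=cv2.cvtColor(cv2.imread("pics/w11.png"),6); print("w11")
for x in(60,80,100,130,140): print(x,g[140:178,x].tolist())
for x in(20,60,100): print(x,g[28:46,x].tolist())
for r in(45,80,120,140,150,156,162): 
    row=g[r].astype(int); d=np.diff(row); print(r,[(int(i),int(d[i])) for i in np.nonzero(abs(d)>30)[0] if i<175])
```

```text
280 [246, 245, 244, 243, 243, 244, 243, 243, 244, 218, 153, 140, 135, 149, 193, 199, 200, 201, 111, 38, 27, 29, 30, 29, 28, 29]
286 [245, 245, 243, 242, 242, 244, 243, 244, 245, 197, 147, 139, 136, 163, 195, 201, 200, 201, 92, 31, 29, 27, 30, 29, 32, 30]
292 [245, 244, 243, 242, 243, 244, 242, 244, 244, 174, 140, 140, 114, 160, 196, 200, 203, 170, 75, 29, 30, 28, 30, 26, 26, 28]
320 [244, 244, 242, 242, 244, 243, 242, 243, 243, 243, 244, 245, 245, 215, 89, 30, 29, 27, 29, 29, 28, 29, 31, 30, 28, 28]
340 [245, 243, 242, 244, 243, 241, 242, 244, 244, 244, 245, 245, 248, 140, 31, 29, 28, 28, 27, 27, 28, 29, 28, 28, 29, 27]
385 [159, 158, 162, 161, 157, 160, 133, 116, 114, 110, 111, 114, 114, 114, 113, 55, 30, 26, 28, 30, 30, 29, 28, 28, 29, 30]
392 [158, 158, 162, 161, 156, 163, 123, 112, 113, 109, 113, 114, 115, 113, 96, 46, 30, 26, 27, 29, 29, 29, 28, 27, 28, 30]
398 [159, 161, 162, 161, 157, 153, 120, 115, 112, 109, 113, 115, 116, 116, 97, 47, 29, 28, 28, 29, 28, 32, 30, 30, 29, 29]
70 []
100 [(260, 217), (416, -136), (417, -86)]
140 [(265, 176), (266, 38), (354, -81), (410, -125)]
1
[... 985 characters left out ...]
1, 243, 244, 241, 240, 242, 215, 150, 135, 131, 147, 187, 196, 196, 194, 195, 89, 27, 27, 25, 26, 27, 29, 25, 28, 28, 27, 28]
20 [26, 26, 26, 25, 27, 27, 27, 26, 28, 149, 238, 244, 242, 242, 241, 242, 244, 244]
60 [28, 25, 27, 25, 26, 27, 25, 26, 25, 161, 238, 244, 244, 244, 242, 244, 244, 245]
100 [27, 26, 26, 25, 26, 26, 27, 27, 26, 159, 237, 244, 245, 244, 243, 243, 245, 245]
45 [(111, -94), (114, -42)]
80 [(123, -87), (124, -45)]
120 [(137, -102), (140, -43)]
140 [(144, -104)]
150 [(147, -69), (148, -62), (150, -59)]
156 [(0, 130), (1, 38), (30, 67), (149, -58), (150, -76), (152, -57)]
162 [(24, -64), (25, -55), (32, 38), (37, 35), (38, 44), (144, -58), (145, -62), (149, 32), (152, -47)]
```

```bash
cat > sf.py <<'E'
from fit import *
import json
g=cv2.cvtColor(cv2.imread("pics/w1.png"),6).astype(float)
top=[]
for x in range(275,405,15):
    col=g[60:95,x]; i=np.argmax(np.diff(col)); top.append((60+i+ (135-col[i])/(col[i+1]-col[i]),x))
M={"w1":[("x",62,p) for p in top]+[("x",-56,(181.6,320)),("x",-56,(181.0,340)),("x",-48,(177.4,280)),("x",-48,(177.0,286)),("x",-48,(174,385)),("x",-48,(173.7,392))]+[("y",80,p) for p in((100,260.5),(140,265.6),(170,269.5))]+[("y",-80,p) for p in((100,416.8),(140,410.5),(170,405.6))],
"w11":[("x",62,(37,20)),("x",62,(37,60)),("x",62,(37,100)),("x",-56,(162.5,60)),("x",-56,(162.5,80)),("x",-56,(162.5,100)),("x",-48,(156.7,130)),("x",-48,(156.7,140))]+[("y",-80,p) for p in((45,111.5),(80,123.5),(120,137.5),(140,144.5))]}
C={k:json.load(open(f"pics/{k}.json")) for k in M}
def f(v,keys):
    R=Rt.from_euler("xyz",[0,-25,v[3]],degrees=True).as_matrix(); out=[]
    for k in keys:
        for a,val,px in M[k]:
            e,d=ray("wrist",px,C[k]); e=R.T@(e-v[:3]); d=R.T@d; p=e-d*e[2]/d[2]; out.append((p[0] if a=="x" else p[1])*1e3-val)
    return np.array(out)
for ks in(["w1"],["w11"],["w1","w11"]):
    s=least_squares(f,[.57,.31,.14,0],args=(ks,),loss="soft_l1"); print(ks,s.x.round(4),f(s.x,ks).round(1).tolist())
E
python3 sf.py
```

```text
['w1'] [ 0.5767  0.3144  0.1408 -0.5703] [0.1, 0.4, 0.2, 0.4, 0.2, 0.4, 0.1, 0.4, 0.1, -0.1, -0.1, -0.8, -0.5, -0.5, -0.4, -0.8, -0.5, -0.4, 0.5, 0.5, 0.7]
['w11'] [ 0.5765  0.313   0.1415 -1.0127] [-0.2, 0.0, 0.3, 0.1, 0.3, 0.4, -0.5, -0.4, 0.3, 0.2, -0.1, -0.3]
['w1', 'w11'] [ 0.5766  0.3141  0.14   -0.7071] [0.2, 0.4, 0.2, 0.5, 0.3, 0.6, 0.4, 0.6, 0.4, -0.2, -0.2, -1.0, -0.7, -0.4, -0.3, -0.3, -0.2, -0.1, 0.6, 0.6, 0.7, 0.0, 0.1, 0.2, -0.0, 0.0, 0.1, -1.0, -1.0, -0.2, -0.1, -0.3, -0.4]
```

Call:
send_rows:
  increments:
    - [[0,0.025,0,0],[0.01,0.075,0,0],[0.03,0.16,0,0],[0.05,0.27,-0.01,0],[0.07,0.395,-0.02,0],[0.09,0.52,-0.03,0],[0.11,0.645,-0.045,0],[0.13,0.77,-0.06,-0.001],[0.15,0.895,-0.08,-0.001],[0.17,1.0,-0.1,-0.001]]

```text
clock: 21.05
tool_pos: [0.5039, 0.2578, 0.3121]
orientation: [180.0, 0.0, -0.6]
force: [0.7, 0.0, -2.8]
opening: 0.0236
gripper_force: 30.0
```

Call:
send_rows:
  increments:
    - [[0,0.1,-0.03,0],[0,0.18,-0.07,0],[0,0.235,-0.12,0],[0,0.27,-0.18,0],[0,0.29,-0.24,0],[0,0.295,-0.29,0],[0,0.295,-0.32,0],[0,0.295,-0.33,0],[0,0.295,-0.33,0]]

```text
clock: 22.18
tool_pos: [0.5039, 0.315, 0.2468]
orientation: [-180.0, -0.0, -0.7]
force: [-0.2, -0.1, -2.8]
opening: 0.0238
gripper_force: 30.0
```

```bash
python3 look.py w12 board,stand_lips; python3 bp.py w12 40 233
python3 - <<'E'
from h import *
g=cv2.cvtColor(cv2.imread("pics/w12.png"),6)
for r in(100,150,180,200,220,240,250): 
    d=np.diff(g[r].astype(int)); print(r,[(int(i),int(d[i])) for i in np.nonzero(abs(d)>30)[0] if i<200 or 440<i<560])
# stop-plate rows for later
print([(r,int(g[r,300])) for r in range(232,256)])
E
```

```text
[0.5039 0.315  0.2468] [-1.7999e+02 -2.0000e-02 -6.6000e-01] 22.18
[0.573 0.314 0.404] [-15.1   0.1 -90.7]
board [(0.92, [144.1, 320.6])]
stand_lips []
x [0.6226 0.53  ] z [0.2252 0.2255] pitch -0.23 y [0.3135 0.3145] yaw -0.6 resid 0.0001
100 [(15, -48), (64, 56), (84, -33), (176, 51), (459, -34), (536, 37)]
150 [(74, -38), (181, 50), (182, 42), (518, 36), (525, 37)]
180 [(184, 54), (185, 45), (511, 47), (518, 32), (558, 67)]
200 [(186, 48), (187, 53)]
220 [(119, 53), (170, 31), (188, 65), (189, 68), (195, 36), (196, 79)]
240 [(120, 76), (443, -31), (444, -81)]
250 [(121, 60), (134, 95)]
[(232, 41), (233, 41), (234, 41), (235, 38), (236, 44), (237, 43), (238, 192), (239, 209), (240, 208), (241, 165), (242, 155), (243, 155), (244, 152), (245, 153), (246, 153), (247, 175), (248, 208), (249, 218), (250, 214), (251, 209), (252, 110), (253, 28), (254, 16), (255, 19)]
```

Call:
send_rows:
  increments:
    - [[0,0,-0.04,0],[0,0,-0.1,0],[0,0,-0.16,0],[0,0,-0.195,0],[0,0,-0.21,0],[0,0,-0.22,0],[0,0,-0.23,0],[0,0,-0.24,0],[0,0,-0.25,0],[0,0,-0.26,0],[0,0,-0.265,0]]

```text
clock: 23.7
tool_pos: [0.5037, 0.3151, 0.1935]
orientation: [-180.0, -0.0, -0.6]
force: [-0.3, 0.8, -2.8]
opening: 0.0239
gripper_force: 30.0
```

```bash
cat > stop.py <<'E'
# lifter pitch from stop plate's rows; board pose
import sys
from pitch import *
n=sys.argv[1]; g=cv2.cvtColor(cv2.imread(f"pics/{n}.png"),6).astype(int); col=g[200:262,300]
import json
c=json.load(open(f"pics/{n}.json")); o=ctrl.get_obs()
print("col300",[(200+i,int(v)) for i,v in enumerate(col) if 20<i])
for t in(0,5,10,15,20,25): print(t,"stop top front row",row(t,o,c,(.040,.020))[0].round(1),"rear",row(t,o,c,(.043,.020))[0].round(1),"foot",row(t,o,c,(.040,.003))[0].round(1))
E
python3 look.py w13 board; python3 bp.py w13 40 225; python3 stop.py w13
python3 - <<'E'
from h import *
g=cv2.cvtColor(cv2.imread("pics/w13.png"),6)
for r in(100,150,180,200,220): 
    d=np.diff(g[r].astype(int)); print(r,[(int(i),int(d[i])) for i in np.nonzero(abs(d)>30)[0] if i<200 or 440<i<560])
E
```

```text
[0.5037 0.3151 0.1935] [-180.     -0.     -0.64] 23.7
[0.573 0.314 0.351] [-15.1   0.  -90.7]
board [(0.6, [144.3, 319.1])]
x [0.6209 0.5354] z [0.1775 0.1727] pitch 3.21 y [0.3137 0.3147] yaw -0.67 resid 0.0003
col300 [(221, 38), (222, 38), (223, 40), (224, 38), (225, 40), (226, 37), (227, 37), (228, 39), (229, 41), (230, 38), (231, 39), (232, 40), (233, 37), (234, 40), (235, 38), (236, 39), (237, 39), (238, 38), (239, 189), (240, 206), (241, 163), (242, 148), (243, 149), (244, 149), (245, 150), (246, 151), (247, 174), (248, 203), (249, 214), (250, 210), (251, 206), (252, 106), (253, 30), (254, 17), (255, 13), (256, 18), (257, 17), (258, 15), (259, 13), (260, 18), (261, 16)]
0 stop top front row 249.4 rear 243.7 foot 240.5
5 stop top front row 246.3 rear 240.7 foot 235.0
10 stop top front row 243.6 rear 238.1 foot 229.8
15 stop top front row 241.3 rear 236.0 foot 225.0
20 stop top front row 239.4 rear 234.2 foot 220.5
25 stop top front row 237.9 rear 232.9 foot 216.4
100 [(18, 52), (46, -47), (173, 60)]
150 [(37, -39), (179, 98), (548, 34), (558, 39)]
180 [(183, 93), (541, 45)]
200 [(185, 47), (186, 45)]
220 [(188, 78), (196, 37), (197, 87)]
```

Call:
send_rows:
  increments:
    - [[0,0,-0.01,0],[0,0,-0.02,0],[0,0,-0.03,0],[-0.004,0,-0.04,0],[-0.008,0,-0.05,0],[-0.011,0,-0.06,0],[-0.014,0,-0.07,0],[-0.0175,0,-0.08,0]]

```text
clock: 24.8
tool_pos: [0.5003, 0.3152, 0.1775]
orientation: [-180.0, -0.0, -0.6]
force: [-1.6, 1.1, 1.2]
opening: 0.0239
gripper_force: 30.0
```

```bash
python3 look.py w14 board; python3 bp.py w14 40 220; python3 stop.py w14; python3 -c "
from plant import ctrl
o=ctrl.get_obs(); print(o['force'],o['moment'])"
```

```text
[0.5003 0.3152 0.1775] [-1.7999e+02 -2.0000e-02 -6.4000e-01] 24.8
[0.57  0.314 0.335] [-15.1   0.1 -90.6]
board [(0.61, [134.2, 317.9])]
x [0.6136 0.5356] z [0.1762 0.1602] pitch 11.6 y [0.3138 0.3148] yaw -0.74 resid 0.0003
col300 [(221, 33), (222, 33), (223, 33), (224, 32), (225, 31), (226, 33), (227, 31), (228, 34), (229, 32), (230, 32), (231, 34), (232, 33), (233, 33), (234, 32), (235, 144), (236, 143), (237, 139), (238, 138), (239, 140), (240, 139), (241, 137), (242, 138), (243, 143), (244, 178), (245, 189), (246, 187), (247, 184), (248, 180), (249, 178), (250, 167), (251, 179), (252, 117), (253, 38), (254, 11), (255, 13), (256, 14), (257, 14), (258, 17), (259, 16), (260, 15), (261, 15)]
0 stop top front row 249.3 rear 243.7 foot 240.4
5 stop top front row 246.3 rear 240.7 foot 235.0
10 stop top front row 243.6 rear 238.1 foot 229.8
15 stop top front row 241.3 rear 235.9 foot 225.0
20 stop top front row 239.4 rear 234.2 foot 220.5
25 stop top front row 237.9 rear 232.9 foot 216.4
[-2.08378018 -0.08488044  0.1223644 ] [0.24287056 0.35873521 0.14095621]
```

Call:
send_rows:
  increments:
    - [[-0.003,0,-0.012,0],[-0.006,0,-0.024,0],[-0.009,0,-0.036,0],[-0.012,0,-0.048,0],[-0.014,0,-0.06,0],[-0.016,0,-0.072,0],[-0.018,0,-0.084,0],[-0.02,0,-0.096,0],[-0.021,0,-0.108,0],[-0.022,0,-0.118,0],[-0.0225,0,-0.126,0],[-0.0225,0,-0.13,0]]

```text
clock: 26.4
tool_pos: [0.4956, 0.3151, 0.1514]
orientation: [180.0, 0.0, -0.6]
force: [-1.7, 1.5, 0.6]
opening: 0.0241
gripper_force: 30.0
```

```bash
python3 look.py w15 board; python3 bp.py w15 40 212; python3 stop.py w15 | head -1; python3 -c "
from plant import ctrl
o=ctrl.get_obs(); print(o['force'],o['moment'])"
```

```text
[0.4956 0.3151 0.1514] [ 1.7999e+02  1.0000e-02 -6.5000e-01] 26.4
[0.565 0.314 0.309] [-15.2   0.  -90.7]
board []
x [0.6031 0.5349] z [0.1707 0.1416] pitch 23.12 y [0.3139 0.3148] yaw -0.74 resid 0.0002
col300 [(221, 41), (222, 38), (223, 40), (224, 131), (225, 181), (226, 191), (227, 191), (228, 190), (229, 188), (230, 188), (231, 186), (232, 184), (233, 188), (234, 187), (235, 188), (236, 203), (237, 225), (238, 222), (239, 217), (240, 212), (241, 208), (242, 194), (243, 209), (244, 213), (245, 213), (246, 213), (247, 214), (248, 212), (249, 215), (250, 213), (251, 213), (252, 216), (253, 112), (254, 30), (255, 18), (256, 19), (257, 19), (258, 20), (259, 20), (260, 22), (261, 21)]
[-0.34537962  1.46039642  1.06360812] [0.39722515 0.13695999 0.12367059]
```

```bash
cat > seat.py <<'E'
# board in plate frame from one wrist picture: edges + near edge row(s)
import sys,json
from fit import *
n,r0,r1=sys.argv[1],int(sys.argv[2]),int(sys.argv[3]); c=json.load(open(f"pics/{n}.json")); im=cv2.imread(f"pics/{n}.png").astype(int)
gm=(im[:,:,1]>im[:,:,2]+25)&(im[:,:,1]>im[:,:,0]+10); obs=[]
for r in range(r0,r1,8):
    xs=np.nonzero(gm[r,120:520])[0]+120
    obs+=[("y",70,(r,xs.min()-.5)),("y",-70,(r,xs.max()+.5))]
g=im[:,:,1]
for x in (270,285,300,315,330,345,360): 
    rr=np.nonzero(gm[:262,x])[0].max(); obs.append(("x",-50,(rr+.5,x)))
O=np.array([.5766,.3141,.140]); Rp=Rt.from_euler("xyz",[0,-25,-.7],degrees=True).as_matrix()
def f(v): # v: plate x,y,z mm of board origin, pitch, yaw relative to plate
    R=Rp@Rt.from_euler("xyz",[0,-v[3],v[4]],degrees=True).as_matrix(); t=O+Rp@(v[:3]/1e3); out=[]
    for a,val,px in obs:
        e,d=ray("wrist",px,c); e=R.T@(e-t); d=R.T@d; e=e-[0,0,.017]; p=e-d*e[2]/d[2]; out.append((p[0] if a=="x" else p[1])*1e3-val)
    return np.array(out)
s=least_squares(f,[0,0,0,0,0],loss="soft_l1"); print("board in plate x,y,z mm, pitch,yaw rel deg",s.x.round(2),"rms",np.sqrt(np.mean(f(s.x)**2)).round(2))
E
python3 seat.py w15 40 212; python3 seat.py w14 40 220;python3 seat.py w13 40 225
```

```text
board in plate x,y,z mm, pitch,yaw rel deg [ 3.9   0.16  0.69 -1.88  0.01] rms 0.12
board in plate x,y,z mm, pitch,yaw rel deg [  4.92   0.21  10.22 -13.57  -0.06] rms 0.14
board in plate x,y,z mm, pitch,yaw rel deg [  7.04   0.19  16.68 -21.87   0.07] rms 0.0
```

Call:
send_rows:
  increments:
    - [[-0.005,0,-0.002,0],[-0.01,0,-0.004,0],[-0.015,0,-0.006,0],[-0.02,0,-0.009,0],[-0.025,0,-0.0115,0],[-0.025,0,-0.0115,0]]

```text
clock: 27.25
tool_pos: [0.4906, 0.315, 0.1492]
orientation: [180.0, 0.0, -0.6]
force: [-0.2, 0.5, 0.7]
opening: 0.0237
gripper_force: 30.0
```

```bash
python3 look.py w16 board; python3 seat.py w16 40 208; python3 stop.py w16 | head -1
```

```text
[0.4906 0.315  0.1492] [ 1.7999e+02  1.0000e-02 -6.5000e-01] 27.25
[0.56  0.314 0.307] [-15.2   0.  -90.7]
board [(0.71, [117.0, 320.5])]
board in plate x,y,z mm, pitch,yaw rel deg [-1.65 -0.12  0.72 -1.99 -0.08] rms 0.12
col300 [(221, 40), (222, 41), (223, 41), (224, 163), (225, 187), (226, 192), (227, 190), (228, 189), (229, 191), (230, 190), (231, 186), (232, 185), (233, 188), (234, 186), (235, 188), (236, 205), (237, 225), (238, 224), (239, 219), (240, 213), (241, 208), (242, 196), (243, 210), (244, 215), (245, 215), (246, 214), (247, 214), (248, 213), (249, 214), (250, 214), (251, 214), (252, 215), (253, 97), (254, 18), (255, 22), (256, 19), (257, 21), (258, 19), (259, 21), (260, 22), (261, 22)]
```

Call:
send_rows:
  increments:
    - [[-0.004,0,-0.008,0],[-0.007,0,-0.018,0],[-0.008,0,-0.028,0],[-0.008,0,-0.038,0],[-0.008,0,-0.048,0],[-0.008,0,-0.058,0],[-0.008,0,-0.066,0],[-0.008,0,-0.07,0],[-0.008,0,-0.07,0]]

```text
clock: 28.48
tool_pos: [0.4891, 0.3151, 0.1352]
orientation: [180.0, 0.0, -0.6]
force: [-0.2, 2.1, 0.8]
opening: 0.0238
gripper_force: 30.0
```

```bash
python3 look.py w17 board; python3 seat.py w17 40 200; python3 stop.py w17 | head -1
```

```text
[0.4891 0.3151 0.1352] [ 1.8e+02  1.0e-02 -6.5e-01] 28.48
[0.559 0.314 0.293] [-15.2   0.  -90.7]
board [(0.95, [110.5, 319.6]), (0.48, [0.8, 360.9])]
board in plate x,y,z mm, pitch,yaw rel deg [-1.13 -0.17 -0.16 -3.19 -0.19] rms 0.68
col300 [(221, 39), (222, 42), (223, 40), (224, 41), (225, 39), (226, 143), (227, 188), (228, 194), (229, 195), (230, 197), (231, 195), (232, 198), (233, 219), (234, 229), (235, 223), (236, 214), (237, 209), (238, 205), (239, 182), (240, 205), (241, 211), (242, 211), (243, 211), (244, 211), (245, 212), (246, 212), (247, 213), (248, 211), (249, 213), (250, 212), (251, 211), (252, 213), (253, 214), (254, 94), (255, 21), (256, 22), (257, 22), (258, 22), (259, 23), (260, 22), (261, 22)]
```

```bash
python3 seat.py w17 60 200;python3 seat.py w17 10 180
python3 - <<'E'
from h import *
im=cv2.imread("pics/w17.png").astype(int); gm=(im[:,:,1]>im[:,:,2]+25)&(im[:,:,1]>im[:,:,0]+10)
for r in range(10,225,15):
    xs=np.nonzero(gm[r,120:520])[0]+120; print(r,xs.min() if len(xs) else 0,xs.max() if len(xs) else 0,end="; ")
cv2.imwrite("pics/w17c.png",cv2.resize(cv2.imread("pics/w17.png")[:290],(800,363)))
E
```

```text
board in plate x,y,z mm, pitch,yaw rel deg [-1.47 -0.14  0.17 -1.43 -0.02] rms 0.22
board in plate x,y,z mm, pitch,yaw rel deg [-0.24 -0.25 -0.91 -8.75 -0.39] rms 1.28
10 120 519; 25 120 519; 40 120 519; 55 120 519; 70 120 517; 85 125 512; 100 130 507; 115 135 502; 130 140 497; 145 145 491; 160 150 486; 175 155 481; 190 161 476; 205 166 471; 220 171 466;
```

View pics/w17c.png

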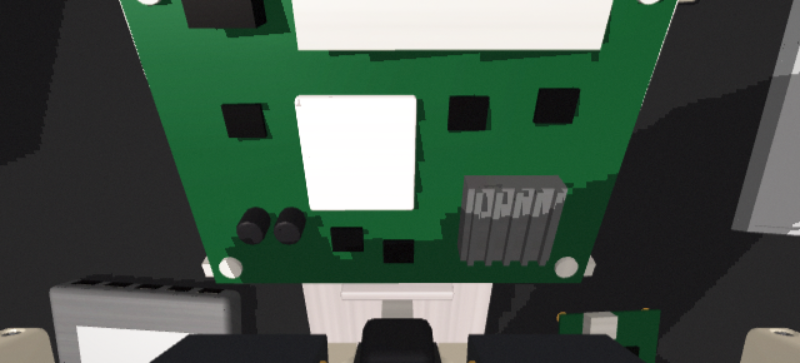

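```bash
sed -i 's/gm\[r,120:520\])\[0\]+120/gm[r,90:545])[0]+90/' seat.py; python3 seat.py w17 72 222; python3 seat.py w16 80 208
python3 - <<'E'
from pitch import *
import json
c=json.load(open("pics/w17.json")); o=ctrl.get_obs()
for t in(18,20,22,24,26): print(t,[row(t,o,c,(.040,h))[0].round(1) for h in(.003,.017)])
E
```

```text
board in plate x,y,z mm, pitch,yaw rel deg [-1.49 -0.1   0.33 -1.03  0.02] rms 0.12
board in plate x,y,z mm, pitch,yaw rel deg [-1.64 -0.12  0.71 -2.04 -0.09] rms 0.12
18 [np.float64(222.2), np.float64(236.7)]
20 [np.float64(220.5), np.float64(235.8)]
22 [np.float64(218.8), np.float64(234.9)]
24 [np.float64(217.1), np.float64(234.2)]
26 [np.float64(215.6), np.float64(233.5)]
```

Call:
send_rows:
  increments:
    - [[-0.003,0,0.007,0],[-0.0065,0,0.0135,0],[-0.02,0,0.007,0],[-0.04,0,-0.002,0],[-0.065,0,-0.014,0],[-0.09,0.001,-0.026,0],[-0.115,0.001,-0.037,0],[-0.14,0.001,-0.049,0],[-0.16,0.002,-0.058,0],[-0.16,0.002,-0.058,0]]

```text
clock: 29.82
tool_pos: [0.4568, 0.3155, 0.1236]
orientation: [180.0, 0.0, -0.6]
force: [0.6, -0.1, -1.8]
opening: 0.0238
gripper_force: 30.0
```

```bash
python3 look.py w18 board
python3 - <<'E'
from h import *
im=cv2.imread("pics/w18.png").astype(int); gm=(im[:,:,1]>im[:,:,2]+25)&(im[:,:,1]>im[:,:,0]+10)
for r in range(10,225,15):
    xs=np.nonzero(gm[r])[0]; print(r,(xs.min(),xs.max()) if len(xs) else 0,end="; ")
E
python3 seat.py w18 80 150
```

```text
[0.4568 0.3155 0.1236] [ 1.7999e+02  1.0000e-02 -6.3000e-01] 29.82
[0.526 0.315 0.281] [-15.2   0.  -90.6]
board [(0.66, [10.2, 321.7])]
10 (np.int64(104), np.int64(533)); 25 (np.int64(109), np.int64(528)); 40 (np.int64(114), np.int64(523)); 55 (np.int64(119), np.int64(518)); 70 (np.int64(124), np.int64(514)); 85 (np.int64(129), np.int64(508)); 100 (np.int64(134), np.int64(503)); 115 (np.int64(139), np.int64(499)); 130 (np.int64(144), np.int64(494)); 145 (np.int64(149), np.int64(488)); 160 0; 175 0; 190 0; 205 0; 220 (np.int64(457), np.int64(542)); board in plate x,y,z mm, pitch,yaw rel deg [-1.72 -0.2   0.55 -0.62 -0.11] rms 0.1
```

Call:
send_rows:
  increments:
    - [[-0.02,0,-0.009,0],[-0.06,0,-0.028,0],[-0.1,0.001,-0.047,0],[-0.14,0.002,-0.065,0],[-0.18,0.002,-0.084,0],[-0.22,0.003,-0.103,0],[-0.26,0.003,-0.121,0],[-0.3,0.004,-0.14,0],[-0.33,0.004,-0.154,0],[-0.35,0.004,-0.163,0]]

```text
clock: 31.18
tool_pos: [0.3867, 0.3162, 0.0909]
orientation: [180.0, 0.0, -0.6]
force: [-0.3, 0.2, -1.6]
opening: 0.0234
gripper_force: 30.0
```

```bash
python3 look.py w19 board,lifter_tip,lifter
python3 - <<'E'
from h import *
ctrl.snapshot("scene")
for t in("lifter_tip","lifter_grip","board","board_jacks","stand_lips"): print(t,[(round(q["conf"],2),np.round(q["pixel"],1)) for q in ctrl.spot_point(t,"scene")[:3]])
g=cv2.cvtColor(cv2.imread("pics/w19.png"),6)
print([int(v) for v in g[0:60:3,318]])
E
```

```text
[0.3867 0.3162 0.0909] [179.99   0.    -0.64] 31.18
[0.456 0.316 0.248] [-15.1   0.  -90.6]
board []
lifter_tip []
lifter [(0.57, [267.2, 319.0])]
lifter_tip [(0.74, array([165. , 385.6])), (0.62, array([226. , 248.7])), (0.37, array([305.6, 295. ]))]
lifter_grip [(0.8, array([144.8, 346.5])), (0.73, array([198.5, 292.9])), (0.29, array([155.8, 400.2]))]
board [(0.77, array([166.7, 404.1])), (0.69, array([387.7, 295.9]))]
board_jacks [(0.94, array([163.6, 412.5])), (0.6, array([387.6, 314.7])), (0.44, array([163.1, 388.5]))]
stand_lips [(0.76, array([163.1, 388. ])), (0.65, array([253.4, 398.8]))]
[243, 242, 245, 245, 245, 244, 244, 245, 245, 245, 245, 245, 244, 244, 244, 244, 244, 244, 245, 244]
```

Call:
send_rows:
  increments:
    - [[-0.03,0,0,0],[-0.08,0,0,0],[-0.12,0,0.03,0],[-0.13,0,0.12,0],[-0.13,0,0.25,0],[-0.13,0,0.4,0],[-0.13,0,0.55,0],[-0.13,-0.03,0.7,0],[-0.13,-0.1,0.8,0],[-0.1,-0.25,0.85,0],[-0.05,-0.42,0.85,0]]

```text
clock: 33.05
tool_pos: [0.3768, 0.232, 0.2625]
orientation: [-179.9, -0.1, -0.6]
force: [1.0, -1.0, -2.0]
opening: 0.0242
gripper_force: 30.0
```

Call:
send_rows:
  increments:
    - [[0.1,-0.15,0,0],[0.2,-0.3,0,0],[0.35,-0.48,0,-0.01],[0.5,-0.65,0,-0.02],[0.65,-0.8,0,-0.03],[0.8,-0.92,-0.05,-0.04],[0.9,-1.0,-0.12,-0.05],[0.96,-1.0,-0.2,-0.05],[0.98,-1.0,-0.3,-0.05],[0.98,-1.0,-0.4,-0.05],[0.98,-1.0,-0.45,-0.05],[0.98,-1.0,-0.45,-0.05]]

```text
clock: 34.55
tool_pos: [0.5726, 0.0327, 0.1707]
orientation: [180.0, 0.1, -4.9]
force: [0.5, 0.3, -1.9]
opening: 0.0238
gripper_force: 30.0
```

```bash
python3 look.py w20 tray,lifter_tip
python3 - <<'E'
from h import *
ctrl.snapshot("scene")
for t in("lifter_tip","lifter_grip","lifter","tray","board","board_jacks"): print(t,[(round(q["conf"],2),np.round(q["pixel"],1)) for q in ctrl.spot_point(t,"scene")[:3]])
c=ctrl.calibration("wrist"); g=cv2.cvtColor(cv2.imread("pics/w20.png"),6)
Rz=Rt.from_euler("z",-5,degrees=True).as_matrix()
for p in([-118,67,14],[-118,-67,14],[118,67,14],[118,-67,14]): print(p,proj("wrist",np.array([.636,.0084,0])+Rz@np.array(p)/1e3,c).round(0))
E
```

```text
[0.5726 0.0327 0.1707] [ 1.7997e+02  6.0000e-02 -4.9000e+00] 34.55
[0.642 0.027 0.328] [-15.2   0.  -94.9]
tray []
lifter_tip []
lifter_tip [(0.95, array([227.5, 250.2])), (0.66, array([232.5, 375.9])), (0.64, array([251.2, 395.6]))]
lifter_grip [(0.96, array([201.5, 291.6])), (0.92, array([202.1, 330.8]))]
lifter [(0.87, array([217.9, 336.7])), (0.81, array([210.3, 291.1]))]
tray [(0.82, array([268.8, 348.4]))]
board [(0.97, array([388. , 293.3])), (0.86, array([167.8, 403.9]))]
board_jacks [(0.85, array([386.1, 312.3])), (0.68, array([162.9, 411.7]))]
[-118, 67, 14] [275. 269.]
[-118, -67, 14] [275. 403.]
[118, 67, 14] [  3. 258.]
[118, -67, 14] [  3. 423.]
```

Call:
send_rows:
  increments:
    - [[0.02,-0.05,-0.05,0],[0.042,-0.097,-0.15,0],[0.042,-0.097,-0.27,0],[0.042,-0.097,-0.38,0],[0.042,-0.097,-0.47,0],[0.042,-0.097,-0.53,0],[0.042,-0.097,-0.56,0],[0.042,-0.097,-0.575,0],[0.042,-0.097,-0.585,0],[0.042,-0.097,-0.595,0]]

```text
clock: 36.3
tool_pos: [0.5819, 0.013, 0.0525]
orientation: [-180.0, -0.1, -4.9]
force: [0.2, 0.8, -1.9]
opening: 0.0241
gripper_force: 30.0
```

```bash
python3 look.py w21 lifter_tip; python3 stop.py w21
```

```text
[0.5819 0.013  0.0525] [-1.7998e+02 -5.0000e-02 -4.9400e+00] 36.3
[0.651 0.007 0.21 ] [-15.1   0.1 -94.9]
lifter_tip []
col300 [(221, 139), (222, 139), (223, 136), (224, 138), (225, 137), (226, 138), (227, 136), (228, 134), (229, 134), (230, 137), (231, 137), (232, 139), (233, 153), (234, 168), (235, 162), (236, 152), (237, 147), (238, 145), (239, 132), (240, 147), (241, 150), (242, 150), (243, 150), (244, 150), (245, 151), (246, 150), (247, 150), (248, 149), (249, 151), (250, 149), (251, 151), (252, 151), (253, 149), (254, 62), (255, 10), (256, 10), (257, 10), (258, 12), (259, 14), (260, 14), (261, 11)]
0 stop top front row 249.7 rear 244.0 foot 240.8
5 stop top front row 246.6 rear 241.0 foot 235.3
10 stop top front row 243.9 rear 238.4 foot 230.2
15 stop top front row 241.6 rear 236.3 foot 225.3
20 stop top front row 239.7 rear 234.5 foot 220.8
25 stop top front row 238.2 rear 233.3 foot 216.8
```

Call:
send_rows:
  increments:
    - [[0,0,-0.0135,0],[0.014,-0.001,-0.021,0],[0.0275,-0.0024,-0.0285,0],[0.041,-0.0035,-0.037,0],[0.054,-0.0047,-0.0455,0],[0.066,-0.006,-0.055,0],[0.0785,-0.0068,-0.065,0]]

```text
clock: 37.28
tool_pos: [0.5977, 0.0115, 0.0391]
orientation: [-180.0, -0.0, -4.9]
force: [-2.2, 0.7, 3.3]
opening: 0.0235
gripper_force: 30.0
```

```bash
python3 look.py w22 lifter_tip; python3 stop.py w22|head -1
```

```text
[0.5977 0.0115 0.0391] [-1.80e+02 -3.00e-02 -4.94e+00] 37.27
[0.667 0.006 0.196] [-15.1   0.  -94.9]
lifter_tip []
col300 [(221, 140), (222, 138), (223, 142), (224, 140), (225, 140), (226, 141), (227, 140), (228, 140), (229, 141), (230, 141), (231, 115), (232, 112), (233, 114), (234, 111), (235, 113), (236, 112), (237, 111), (238, 111), (239, 111), (240, 112), (241, 130), (242, 145), (243, 148), (244, 146), (245, 139), (246, 137), (247, 126), (248, 139), (249, 140), (250, 141), (251, 141), (252, 142), (253, 144), (254, 60), (255, 12), (256, 11), (257, 10), (258, 9), (259, 11), (260, 11), (261, 11)]
```

Call:
send_rows:
  increments:
    - [[0.011,-0.001,-0.01,0],[0.0225,-0.002,-0.021,0],[0.033,-0.003,-0.032,0],[0.0435,-0.004,-0.043,0],[0.0435,-0.004,-0.0445,0],[0.0435,-0.004,-0.046,0],[0.0435,-0.004,-0.046,0]]

```text
clock: 38.25
tool_pos: [0.6067, 0.0108, 0.0302]
orientation: [-180.0, -0.1, -4.9]
force: [0.8, -0.4, 5.4]
opening: 0.0241
gripper_force: 30.0
```

```bash
python3 look.py w23 lifter_tip; python3 stop.py w23|head -1
python3 - <<'E'
from pitch import *
im=cv2.cvtColor(cv2.imread("pics/w23.png"),6).astype(int); print([(r,int(im[r,318])) for r in range(24,60,2)])
E
python3 pitch.py 40
```

```text
[0.6067 0.0108 0.0302] [-1.7999e+02 -8.0000e-02 -4.9200e+00] 38.25
[0.676 0.005 0.188] [-15.1   0.1 -94.9]
lifter_tip [(0.62, [36.7, 317.1])]
col300 [(221, 149), (222, 151), (223, 149), (224, 151), (225, 151), (226, 150), (227, 151), (228, 152), (229, 151), (230, 151), (231, 151), (232, 151), (233, 150), (234, 152), (235, 150), (236, 152), (237, 149), (238, 150), (239, 150), (240, 150), (241, 149), (242, 124), (243, 109), (244, 104), (245, 106), (246, 105), (247, 107), (248, 105), (249, 138), (250, 154), (251, 155), (252, 151), (253, 148), (254, 95), (255, 31), (256, 11), (257, 9), (258, 7), (259, 9), (260, 9), (261, 10)]
[(24, 153), (26, 156), (28, 155), (30, 155), (32, 154), (34, 155), (36, 155), (38, 156), (40, 222), (42, 242), (44, 241), (46, 241), (48, 241), (50, 242), (52, 241), (54, 242), (56, 243), (58, 243)]
level row [ 39.44162438 317.9079921 ] 25deg [-37.33273044 317.92419746]
pitch -0.18143710750384798
```

Call:
send_rows:
  increments:
    - [[0,0,0.001,0],[0,0,0.001,0],[0,0,0.001,0],[0,0,0.001,0],[0,0,0.001,0]]
  jaw: 0.7

```text
clock: 38.98
tool_pos: [0.6059, 0.0107, 0.03]
orientation: [180.0, 0.0, -4.9]
force: [0.3, 0.4, -0.2]
opening: 0.0609
gripper_force: 0.0
```

Call:
send_rows:
  increments:
    - [[0,0,0.04,0],[0,0,0.12,0],[0,0,0.25,0],[0,0,0.45,0],[0,0,0.65,0],[-0.1,0,0.85,0],[-0.3,0.1,1,0],[-0.5,0.2,1,0],[-0.55,0.25,1,0],[-0.55,0.25,1,0]]

```text
clock: 40.22
tool_pos: [0.4958, 0.0613, 0.2315]
orientation: [-179.9, -0.1, -4.8]
force: [0.9, -0.7, -0.5]
opening: 0.0615
gripper_force: 0.0
```

```bash
python3 look.py w24 lifter,lifter_tip,lifter_grip,board
python3 - <<'E'
from h import *
import json
c=json.load(open("pics/w24.json"))
g=cv2.cvtColor(cv2.imread("pics/w24.png"),6)
for n in("lifter_tip","lifter_grip"):
    z={"lifter_tip":.007,"lifter_grip":.049}[n]
    print(n,[atz("wrist",p,z,c).round(4) for _,p in c[n]])
ctrl.snapshot("scene")
print([(t,[(round(q["conf"],2),np.round(q["pixel"],1)) for q in ctrl.spot_point(t,"scene")[:2]]) for t in("board","board_jacks")])
R=Rt.from_euler("xyz",[0,-25,-.7],degrees=True).as_matrix(); O=np.array([.5766,.3141,.14])
print("expected",proj("scene",O+R@[-.001,0,0]),proj("scene",O+R@[.038,0,.031]))
for t in("lifter","tray","board"):
    print(t,[(round(q["conf"],2),q["bbox"]) for q in ctrl.trace(t,"scene")[:3]])
Rz=Rt.from_euler("z",-5,degrees=True).as_matrix()
print("tray corners exp",[proj("wrist",np.array([.636,.0084,0])+Rz@np.array(p)/1e3,c).round(0).tolist() for p in([-118,67,14],[-118,-67,14])])
for r in(60,120,160,200): 
    d=np.diff(g[r].astype(int)); print(r,[(int(i),int(d[i])) for i in np.nonzero(abs(d)>25)[0] if 200<i<440])
E
```

```text
[0.4958 0.0613 0.2315] [-1.7993e+02 -1.2000e-01 -4.8500e+00] 40.23
[0.565 0.055 0.389] [-15.    0.1 -94.9]
lifter [(0.59, [305.0, 326.8]), (0.58, [122.8, 354.6])]
lifter_tip []
lifter_grip [(0.75, [118.2, 361.4]), (0.69, [324.6, 330.0])]
board []
lifter_tip []
lifter_grip [array([0.5887, 0.012 , 0.049 ]), array([0.3734, 0.0582, 0.049 ])]
[('board', [(0.88, array([389.5, 291.8])), (0.57, array([167.1, 404.3]))]), ('board_jacks', [(0.74, array([386.9, 312.9])), (0.71, array([162.3, 412.2]))])]
expected [167.14200272 403.2549698 ] [159.13465725 411.86153018]
lifter [(0.92, [316.8, 235.8, 378.6, 299.4]), (0.76, [246.6, 191.3, 307.9, 237.1])]
tray [(0.65, [300.1, 231.8, 394.8, 309.7])]
board [(0.9, [269.9, 356.6, 320.4, 418.0]), (0.17, [314.9, 236.2, 383.2, 298.8])]
tray corners exp [[188.0, 294.0], [189.0, 415.0]]
60 [(207, 58), (208, 61), (216, -28), (217, -32), (291, 179), (295, -107), (300, 81), (318, 38), (396, -104), (397, 57), (417, -88), (420, 72), (423, -46), (424, -124)]
120 [(292, 93), (293, 93), (296, -88), (301, 92), (318, 34), (347, -168), (348, -64), (373, 36), (374, 152), (386, 31), (393, -36), (413, -67), (414, -30), (416, 72), (419, -78), (420, -97)]
160 [(293, 143), (294, 46), (297, -116), (301, 96), (346, -170), (347, -27), (372, 105), (411, -30), (413, 46), (416, -29), (417, -63)]
200 []
```

Call:
send_rows:
  increments:
    - [[0,0.1,0.2,0],[0,0.3,0.4,0.01],[-0.05,0.5,0.55,0.02],[-0.1,0.7,0.65,0.03],[-0.15,0.9,0.7,0.04],[-0.15,1,0.7,0.05],[-0.15,1,0.7,0.05]]

```text
clock: 41.65
tool_pos: [0.4658, 0.2616, 0.3691]
orientation: [179.9, 0.1, -0.5]
force: [-1.2, -0.4, -0.4]
opening: 0.0612
gripper_force: 0.0
```

Call:
send_rows:
  increments:
    - [[0,0.1,0,0],[0,0.25,-0.05,0],[0,0.27,-0.05,0],[0,0.27,-0.05,0],[0,0.27,-0.05,0]]

```text
clock: 42.28
tool_pos: [0.466, 0.3146, 0.3601]
orientation: [180.0, -0.0, -0.7]
force: [0.4, -0.3, -0.5]
opening: 0.0614
gripper_force: 0.0
```

```bash
python3 look.py w25 board,board_jacks
python3 - <<'E'
from h import *
im=cv2.imread("pics/w25.png").astype(int); gm=(im[:,:,1]>im[:,:,2]+25)&(im[:,:,1]>im[:,:,0]+10)
for r in range(10,240,10):
    xs=np.nonzero(gm[r,200:460])[0]+200; print(r,(int(xs.min()),int(xs.max())) if len(xs) else 0,end="; ")
E
```

```text
[0.466  0.3146 0.3601] [180.    -0.    -0.66] 42.27
[0.536 0.314 0.517] [-15.1   0.  -90.7]
board [(0.86, [110.1, 317.1])]
board_jacks [(0.81, [72.9, 333.0])]
10 0; 20 0; 30 0; 40 0; 50 0; 60 (242, 393); 70 (243, 391); 80 (244, 390); 90 (246, 389); 100 (247, 388); 110 (248, 386); 120 (249, 385); 130 (251, 384); 140 (252, 382); 150 (253, 381); 160 (259, 353); 170 0; 180 0; 190 (432, 439); 200 (393, 439); 210 (393, 439); 220 (393, 438); 230 0;
```

```bash
python3 seat.py w25 64 153
python3 - <<'E'
from fit import *
import json
c=json.load(open("pics/w25.json")); im=cv2.imread("pics/w25.png"); g=cv2.cvtColor(im,6); h=im.astype(int); gm=(h[:,:,1]>h[:,:,2]+25)&(h[:,:,1]>h[:,:,0]+10)
R=Rt.from_euler("xyz",[0,-25,-.7],degrees=True).as_matrix(); O=np.array([.5766,.3141,.14])
print("near edge rows",[int(np.nonzero(gm[:200,x])[0].max()) for x in range(260,380,20)],"exp",proj("wrist",O+R@[-.051,0,.017],c).round(1),proj("wrist",O+R@[-.051,0,.014],c).round(1))
print("far rows",[int(np.nonzero(gm[:200,x])[0].min()) for x in range(250,390,20)],"exp",proj("wrist",O+R@[.049,0,.017],c).round(1))
# plate margins left/right
for r in(70,90,110,130,150):
    d=np.diff(g[r].astype(int)); print(r,[(int(i),int(d[i])) for i in np.nonzero(abs(d)>30)[0] if 215<i<256 or 375<i<420], [proj("wrist",O+R@[x,s*.08,0],c).round(0).tolist() for x in(.04,) for s in(1,-1)] if r==70 else "")
E
```

```text
board in plate x,y,z mm, pitch,yaw rel deg [-1.51  0.1   0.34 -1.56  0.1 ] rms 0.31
near edge rows [159, 159, 159, 160, 160, 159] exp [159.  317.2] [157.7 317.2]
far rows [60, 60, 60, 60, 60, 60, 60] exp [ 58.9 317.1]
70 [(235, 158), (236, 59), (242, -150), (245, 88), (246, 76), (254, -137), (379, 160), (387, -104), (388, -65), (391, 94), (392, 40), (396, 54), (398, -181)] [[65.0, 235.0], [65.0, 399.0]]
90 [(238, 160), (239, 54), (244, -50), (245, -122), (389, 106), (393, 52), (395, -181), (396, -46)] 
110 [(241, 212), (247, -151), (248, -31), (386, 101), (387, 38), (390, 47), (392, -170), (393, -59)] 
130 [(244, 216), (249, -40), (250, -132), (383, 33), (384, 107), (389, -124), (390, -56)] 
150 [(247, 215), (252, -151), (376, -63), (381, 97), (382, 35), (385, 36), (386, -87), (387, -87)]
```

```bash
python3 -c "
from plant import ctrl
print(ctrl.close_job())"
```

```text
the job is handed in; nothing more can be done
None
```

The job is handed in at about 42 s: in the last pictures the board measures flat and centred on the sloping plate, jacks up and at the lips within about 1 mm, and the lifter lies flat inside its tray.

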